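# Open the squeeze-and-turn reagent bottle

## Task

Open the clamped reagent bottle: squeeze the two side tabs of its cap together, keep them squeezed while you turn the cap anticlockwise (seen from above) until you feel it come up against its stop, then lift it off and set it down upright in the steel tray, without dropping it. Never force the cap against the neck, neither in turning nor in lifting, and leave the other things on the bench alone.

Things in the scene. Friction and masses are not known exactly. Their poses are not given: they have to be found in the camera images.
- bottle: White plastic reagent bottle held fast in a square steel foot bolted to the bench (110 x 110 x 12 mm); it cannot move. Body 82 mm across, flat shoulder 122 mm above the bench. Origin on the bottle's axis at bench level, z up; at the start its x axis is along the cap's.
- shoulder (a point): Centre of the flat shoulder, 122 mm above the bench. On the shoulder stand two small bosses (6 x 6 mm, 8 mm tall) 33 mm from the axis. Each blocks a relaxed tab of the cap from turning anticlockwise; a tab fully squeezed passes inside it. Keep the fingertips above the bosses: at least 9 mm above the cap's lower rim.
- neck_top (a point): Top of the neck, 33 mm above the shoulder, hidden in the cap; its seal pushes the cap up with about 6 N, hence some drag in turning. The neck, 24 mm across (36 mm over its bayonet), leaves the cap about 2 mm of sideways play. Over 80 N between cap and neck (all contacts added) breaks it: 0.5 N m at the stop or a 15 N pull is safe, twice that is not.
- cap: Blue plastic cap, on the bottle at the start: 45 mm across, 40 mm tall, 70 to 110 g. Origin: centre of its lower rim (124 mm above the bench while on the bottle), z up. Two tabs on its +y and -y sides: upright flat plates 22 mm wide, 38 mm tall from the lower rim up, outer faces 30.5 mm from the axis (61 mm over both, 49 mm when squeezed fully).
- cap_top (a point): Centre of the cap's top, 40 mm above its lower rim. With both tabs in, the cap turns anticlockwise to a hard stop; how far differs each time (33 to 88 degrees from the start) and cannot be seen. At the stop, and up to 4 degrees before it, it lifts straight off (35 mm up clears the neck); before that the hidden bayonet holds it down.
- tab_a (a joint): Travel of the tab on the cap's +y side, m: 0 relaxed, 0.006 squeezed fully in. Spring: 3.6 N at first, 9 N when fully in.
- tab_b (a joint): The same for the tab on the cap's -y side.
- tray: Square open steel tray, fixed on the bench, 170 x 170 mm outside, walls 3 mm thick and 18 mm tall, floor 3 to 5 mm thick. Origin: centre of its underside, z up.
- reagent: Bystander: white bottle with a plain round screw cap, 68 mm across, 150 mm tall, standing loose. Origin: centre of its base.
- jar: Bystander: low jar 64 mm across, 70 mm tall, standing loose. Origin: centre of its base.
- rack: Bystander: test-tube rack with glass tubes, 60 x 150 mm, about 95 mm tall, standing loose. Origin: centre of its base.

How it is judged:
On the way, in this order (a step that is already met when the one before it is completed fails the run):
1. the cap, still on the bottle, has been turned at least 23 degrees with both tabs squeezed (value of joint each of tab_a, tab_b above 0.003 m and angle between the x axis of cap and the x axis of bottle, either way round above 0.4 rad and horizontal distance between cap and bottle below 0.006 m and z of cap in the frame of bottle below 0.132 m), for 0.1 s.
2. the cap is lifted clear of the neck, upright (z of cap in the frame of bottle above 0.16 m and angle between cap's own z axis and vertical below 0.4 rad).
3. the cap is brought down to the tray floor in the fingers, not dropped (z of cap in the frame of tray below 0.018 m and horizontal distance between cap and tray below 0.08 m and contact force between the fingers and cap above 0.5 N).
At the end, for the whole second after the job is handed in: The cap stands upright (within 7 degrees, rim down) on the tray floor, its axis within 65 mm of the tray's centre along either side, released and at rest (x of cap in the frame of tray between -0.065 and 0.065 m and y of cap in the frame of tray between -0.065 and 0.065 m and z of cap in the frame of tray below 0.01 m and angle between cap's own z axis and vertical below 0.12 rad and linear speed of cap below 0.02 m/s and contact force between the fingers and cap below 0.05 N); the robot touches nothing.
It fails at once if the cap and the bottle's neck are forced against each other with more than 80 N, all their contacts added up (contact force between cap and bottle above 80 N).
It fails at once if another thing on the bench is pushed more than 20 mm or tipped (distance of any of reagent, jar, rack from where it was at the start of the episode above 0.02 m or angle between any of reagent, jar, rack's own z axis and vertical above 0.3 rad).
It also fails if it takes over 72 s, if anything falls off the work surface, if the arm or the gripper's body presses on something with over 40 N, if the wrist force passes 120 N, or if a joint passes its speed limit or range.

## Robot

A 7-joint arm with a two-finger parallel gripper is mounted at the origin on the work surface. World frame = base frame: x ahead of the robot, y to its left, z up, the work surface at z = 0. Lengths are in m, angles in rad, forces in N, time in s.
With the tool pointing down it reaches from about 0.4 to 0.85 m from the base axis. Payload 10.4 kg.
Tool frame: the origin (TCP) lies midway between the tips of the shut fingers; the grasp point (between the pads) lies 19 mm behind it; x points along the fingers, z is the direction in which the jaws open and shut, and the axes are right-handed (so a half turn about x gives the same grasp; the last joint's range is limited). The gripper opens to 85 mm and grips with 20 to 120 N. Pads are 22 mm wide; open, the fingers measure 114 mm over their backs; the gripper's body (76 mm by 85 mm) begins 54 mm behind the grasp point. The pads swing forward as they close: fully open they stand 13 mm farther back than shut.
Start: joints at [-1.343, 0.332, -0.065, 1.46, 0.022, 1.35, -0.088], TCP at [0.155, 0.605, 0.195] pointing down, gripper open.
Joint ranges: [-2.6, 2.6], [-0.5, 2.12], [-1.47, 1.34], [0.16, 2.42], [-1.27, 4.41], [0.06, 2.06], [-2.6, 2.6]. Speed limits (rad/s): [2.22, 2.22, 2.79, 2.79, 3.14, 3.14, 3.14].

## Interface

Orientations are given as [roll, pitch, yaw] about the fixed x, y, z axes, in that order (R = Rz(yaw) Ry(pitch) Rx(roll)).
In Python, from cell import robot, camera gives the robot as it stands.
- The arm moves only by the tool apply_moves, never from a script. Its argument "moves" is a list of rows, each a list of 3 entries, a list of its own where there are three numbers: the shift along the tool's x, y, z as a fraction of full scale, then the turn about the tool's x as a fraction of full scale, then the gripper's target within -1 to 1 (fully open at 1, half-way at 0, shut at -1). In form: [[[dx, dy, dz], twist, hand], ...]. A call has exactly 8 rows; each row is the pose to reach, as a shift and turn from the pose commanded when the call began, along the tool's axes at that moment; what a row does not reach only later rows make up. Full scale, the value 1, is 0.1 m for a shift and pi/2 rad for a turn. A row lasts 1/10 s, in which the tool goes at most 50 mm and 8.59 degrees, less where a joint would pass 70% of its speed; a pose out of reach is approached as far as the arm can. A call with a number of a shift or a turn outside -1 to 1 is refused whole. A call with a gripper value outside its range is refused whole. The fingers move at their own pace and stop on an object; "force" is the grip in N (left out, the last holds). Time passes only in rows, so rows that repeat a pose let the fingers close, or fill a call up. It gives the time, the measured TCP pose, the force and the opening at its end, in the units of the state.
- robot.read_state(): the state, without advancing time (a new reading comes with each control period).
- camera(name): name is "scene" or "top" or "wrist"; returns a dict with "frame" (384x512x3 uint8, blue, green, red), "fx", "fy", "cx", "cy" (pixels), "k1" (the pictures are not rectified: a ray, as slopes to the right and down, at radius r is drawn at 1 + k1 r^2 times it, then the intrinsics apply), "world_from_camera" (4x4, takes a point from camera to world coordinates); the wrist camera has in their place "hand_eye" (4x4, takes a point from camera to tool coordinates, whose origin is the TCP and whose axes are the tool frame's). Camera axes: x right, y down, z forward; pixel columns grow to the right and rows downward; lengths in m; the calibration is good to about 2 mm. A picture is of the moment at which its call begins: read the wrist's pose just before it. There is no depth.
- robot.finish_job(): hands the job in, once; it reports no verdict.
The state is a dict: "time_s": time; "joint_positions": joint angles; "dq": joint speeds; "joint_torque": joint torques, N m; "position": TCP position; "orientation": TCP orientation; "ft_force": force on the tool from outside, world axes, zero at the start; "ft_torque": the same for the moment, N m; "gripper_width": finger opening in m.
Only numpy, scipy, OpenCV 4.12 (cv2) and the standard library are available. Lean on these libraries where they do the work, as an engineer would, in place of code of your own. Each camera call takes 0.05 s, during which the arm holds its last target.

## Working session

There is one attempt and no reset: what is moved stays moved. The work goes in short steps, Python scripts to look and compute and a tool call to move; the robot and the scene stay as the last step left them, time stands still between calls to the robot, and variables do not carry over. Pictures are saved under pics/ and viewed, and the job is handed in when it is done.

Besides the shell and the picture viewer there is one more tool, called after ">>>" in YAML: its name, and indented under it one key for each argument. apply_moves: Moves the arm, as the interface text tells. Its arguments: {"type":"object","properties":{"moves":{"type":"array"},"force":{"type":"number"}},"required":["moves"]}

```bash
mkdir -p pics; ls
python3 - <<'E'
from cell import robot,camera
import cv2
print(robot.read_state())
for n in ["scene","top","wrist"]:
    c=camera(n); cv2.imwrite(f"pics/{n}0.png",c["frame"])
    print(n,{k:v for k,v in c.items() if k!="frame"})
E
```

```text
pics
{'time_s': 0.0, 'joint_positions': array([-1.34261908,  0.33287281, -0.06472532,  1.46098383,  0.02160697,
        1.34992516, -0.08850396]), 'dq': array([-2.69003375e-04,  4.14901626e-04, -1.40264540e-04,  4.48098211e-05,
       -1.28198698e-03, -1.11120084e-03,  4.68996070e-04]), 'joint_torque': array([-1.54591216e-03, -6.25444508e+01,  4.80538595e-02, -3.91611671e+01,
        1.60825427e-02,  9.89140099e-03,  2.71322847e-05]), 'position': array([0.15498164, 0.60500672, 0.19419517]), 'orientation': array([-3.09429887,  1.56930324, -1.77423639]), 'ft_force': array([ 0.01575407, -0.14505525, -0.41811231]), 'ft_torque': array([ 0.0216514 ,  0.00453939, -0.05433427]), 'gripper_width': 0.08551986028695503}
scene {'fx': 415.3151117378952, 'fy': 415.3151117378952, 'cx': 251.1839924780889, 'cy': 192.65852088288815, 'k1': 0.04778056908004358, 'world_from_camera': array([[-0.19643964,  0.74430965, -0.63829039,  1.4998307 ],
       [ 0.98050347,  0.15239583, -0.12405022,  0.17696291],
       [ 0.00494102, -0.65021432, -0.75973477,  1.11585558],
       [ 0.        ,  0.        ,  0.      
[... 213 characters left out ...]
10761615,  0.56161457],
       [-0.99937426, -0.02154563,  0.02805117, -0.01673836],
       [-0.02556117, -0.1082346 , -0.99379671,  1.22203744],
       [ 0.        ,  0.        ,  0.        ,  1.        ]])}
wrist {'fx': 314.9525669160718, 'fy': 314.9525669160718, 'cx': 257.18604507115174, 'cy': 189.67709018901775, 'k1': -0.016052195924902424, 'hand_eye': array([[ 7.33564372e-04, -2.78456753e-01,  9.60448488e-01,
        -1.78320489e-01],
       [ 4.19793977e-04, -9.60448576e-01, -2.78457099e-01,
         7.10821031e-02],
       [ 9.99999643e-01,  6.07456698e-04, -5.87656389e-04,
        -1.34625511e-04],
       [ 0.00000000e+00,  0.00000000e+00,  0.00000000e+00,
         1.00000000e+00]])}
```

View pics/scene0.png

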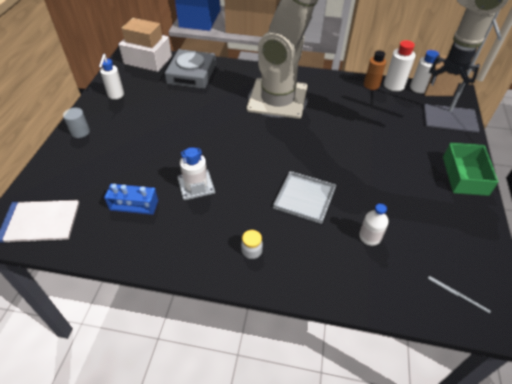

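View pics/top0.png

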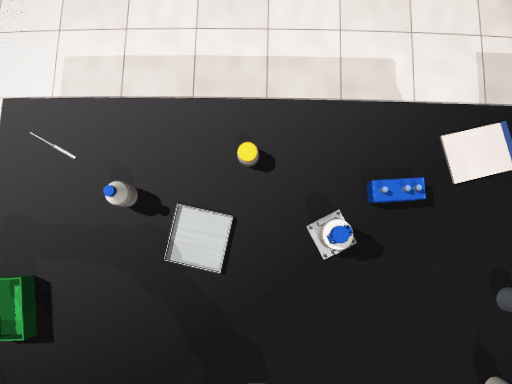

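View pics/wrist0.png

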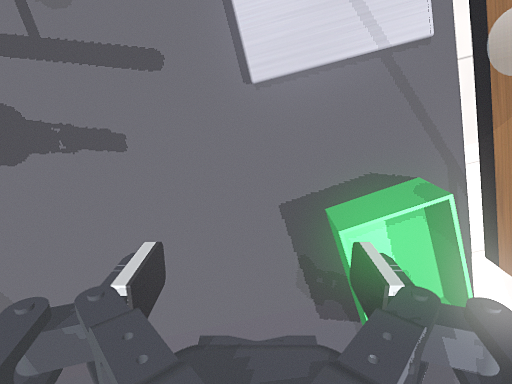

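The top view shows the clamped bottle's cap near (340,234), the tray near (199,238), the rack at (398,190), the jar at (248,153) and the reagent bottle at (120,193). I'll enlarge the cap and tray.

```bash
cat > h.py <<'E'
import numpy as np, cv2
from scipy.spatial.transform import Rotation as R
def ray(c,u,v,W=None):
    K=np.array([[c["fx"],0,c["cx"]],[0,c["fy"],c["cy"]],[0,0,1]])
    p=cv2.undistortPoints(np.array([[[u,v]]],float),K,np.array([c["k1"],0,0,0,0]))[0,0]
    W=c["world_from_camera"] if W is None else W
    return W[:3,3],W[:3,:3]@np.array([p[0],p[1],1])
def atz(c,u,v,z,W=None):
    o,d=ray(c,u,v,W); return o+d*(z-o[2])/d[2]
def proj(c,P,W=None):
    W=c["world_from_camera"] if W is None else W
    q=np.linalg.inv(W)@np.append(P,1); x,y=q[0]/q[2],q[1]/q[2]; k=1+c["k1"]*(x*x+y*y)
    return np.array([c["fx"]*x*k+c["cx"],c["fy"]*y*k+c["cy"]])
def T(s):
    M=np.eye(4);M[:3,:3]=R.from_euler("xyz",s["orientation"]).as_matrix();M[:3,3]=s["position"];return M
def crop(f,u,v,w,h,k,name):
    cv2.imwrite(name,cv2.resize(f[v-h//2:v+h//2,u-w//2:u+w//2],None,fx=k,fy=k,interpolation=cv2.INTER_CUBIC))
E
python3 - <<'E'
from h import *
f=cv2.imread("pics/top0.png");crop(f,335,234,80,60,10,"pics/topcap.png");crop(f,199,238,100,80,7,"pics/toptray.png")
f=cv2.imread("pics/scene0.png");crop(f,196,170,80,60,10,"pics/sccap.png")
E
```

```text
(no output)
```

View pics/topcap.png

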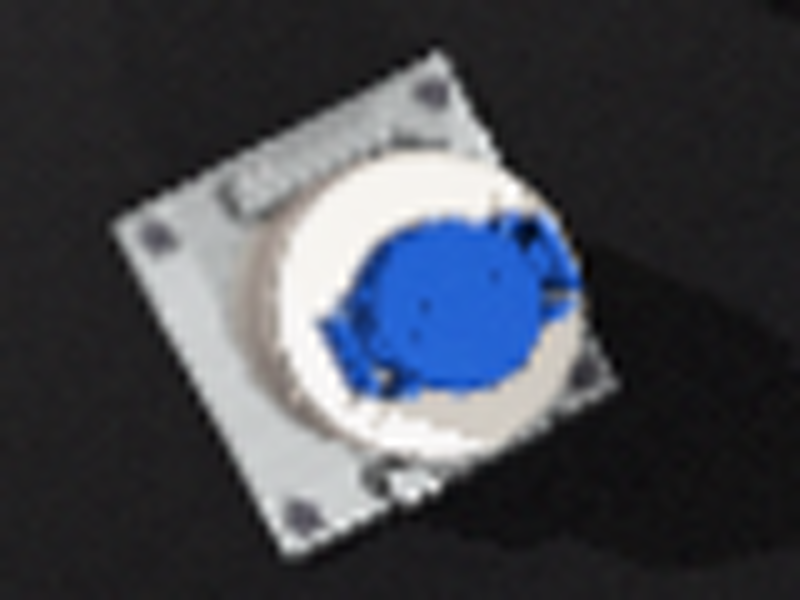

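View pics/toptray.png

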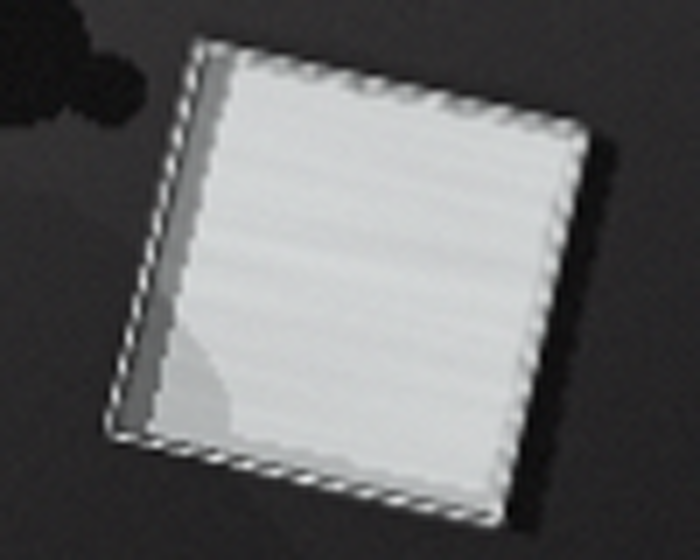

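View pics/sccap.png

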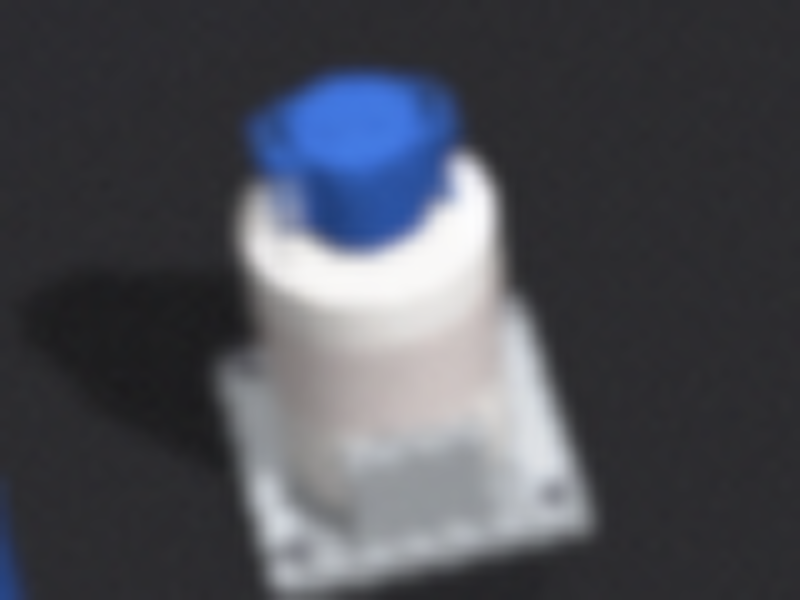

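The enlarged top view shows the cap's round centre at about (455,304). The tab outer faces run (322,322)-(365,398) and (540,212)-(580,285). The foot's corners are visible, and so are the tray's rim corners.

Run:
```python
from h import *
from cell import robot,camera
c=camera("top")
def P(x,y,z,o=(295,204),k=10): return atz(c,(x+.5)/k-.5+o[0],(y+.5)/k-.5+o[1],z)
print("foot",[ (P(*q,.012)).round(4) for q in [(435,50),(112,230),(288,560),(620,385)]])
print("foot c",np.mean([P(*q,.012) for q in [(435,50),(112,230),(288,560),(620,385)]],0))
print("cap c",P(455,304,.164))
L=P(343,360,.162);r=P(562,248,.162);print("tabs",L,r,np.linalg.norm(L-r),(L+r)/2, np.degrees(np.arctan2(*(L-r)[[1,0]])))
a,b=P(322,322,.162),P(365,398,.162);print("edge dirs",np.degrees(np.arctan2(*(b-a)[[1,0]])),np.linalg.norm(b-a))
a,b=P(540,212,.162),P(580,285,.162);print(np.degrees(np.arctan2(*(b-a)[[1,0]])),np.linalg.norm(b-a))
t=[P(*q,.018,(149,198),7) for q in [(197,42),(588,128),(500,522),(110,435)]]
print("tray",np.mean(t,0),[np.linalg.norm(t[i]-t[i-1]) for i in range(4)],np.degrees(np.arctan2(*(t[0]-t[1])[[1,0]])))
for n,u,v,z in [("reag",105,190,.15),("jar",248,152,.07),("rack",398,190,.09)]: print(n,atz(c,u,v,z))
s=camera("scene")
print("scene cap", atz(s,156+36.0-.45,140+12.3-.45,.164))
st=robot.read_state();print(T(st).round(3),st["time_s"])
```

```text
foot [array([ 0.6402, -0.225 ,  0.012 ]), array([ 0.5854, -0.1308,  0.012 ]), array([ 0.4909, -0.1833,  0.012 ]), array([ 0.5434, -0.2798,  0.012 ])]
foot c [ 0.56497673 -0.20474143  0.012     ]
cap c [ 0.56545824 -0.20437103  0.164     ]
tabs [ 0.55061987 -0.176162    0.162     ] [ 0.58031123 -0.23212622  0.162     ] 0.06335274770481843 [ 0.56546555 -0.20414411  0.162     ] 117.94782520257995
edge dirs -149.65900081488297 0.022120797045994636
-150.69321299942064 0.0211497608867183
tray [0.54525361 0.18245326 0.018     ] [np.float64(0.16803982660309172), np.float64(0.16962985990734378), np.float64(0.16693561124704934), np.float64(0.16757085828601412)] 79.07388830898644
reag [0.66626354 0.41742619 0.15      ]
jar [0.79174637 0.0410278  0.07      ]
rack [ 0.68995264 -0.37827814  0.09      ]
scene cap [ 0.56640845 -0.20504973  0.164     ]
[[-0.    -0.969  0.248  0.155]
 [-0.001  0.248  0.969  0.605]
 [-1.    -0.    -0.001  0.195]
 [ 0.     0.     0.     1.   ]] 0.25
```

Everything agrees:
- The foot centre, cap centre and tab midpoint fall within 1 mm of each other.
- The tab span measures 63 mm against a true 61 mm.
- The tray sides measure 168 mm against 170 mm.
- The tab axis lies at about 119° (the same as -61°).

I'll raise the tool and head over, bowing outward.

>>> apply_moves:
  moves:
    - [[-0.1,-0.12,-0.03],0.05,1]
    - [[-0.2,-0.25,-0.06],0.1,1]
    - [[-0.3,-0.4,-0.1],0.16,1]
    - [[-0.4,-0.55,-0.14],0.24,1]
    - [[-0.5,-0.7,-0.18],0.32,1]
    - [[-0.5,-0.85,-0.21],0.4,1]
    - [[-0.5,-1,-0.25],0.46,1]
    - [[-0.5,-1,-0.25],0.5,1]
  force: 25

```text
time_s: 1.05
position: [0.2484, 0.5551, 0.2451]
orientation: [-0.839, 1.57, -0.311]
ft_force: [-0.6, -0.4, -0.5]
gripper_width: 0.0855
```

```bash
cat > g.py <<'E'
import sys
from h import *
from cell import robot
s=robot.read_state();M=T(s)
tgt=np.array([float(x) for x in sys.argv[1:4]]);psi=float(sys.argv[4])
print("t",s["time_s"],"pos",s["position"].round(4),"F",s["ft_force"].round(2),"Tq",s["ft_torque"].round(3),"w",round(s["gripper_width"],4))
cur=np.degrees(np.arctan2(M[1,2],M[0,2]))
print("psi",cur.round(2),"xaxis",M[:3,0].round(3),"j7",s["joint_positions"][6].round(3))
print("need",(M[:3,:3].T@(tgt-M[:3,3])/0.1).round(4),"twist",round(-(psi-cur)/90,4))
E
python3 g.py 0.50 0.36 0.245 -61
```

```text
t 1.05 pos [0.2484 0.5551 0.2451] F [-0.59 -0.4  -0.46] Tq [ 0.03   0.008 -0.062] w 0.0855
psi 30.21 xaxis [ 0.001 -0.    -1.   ] j7 -0.681
need [ 0.005  -2.9516  1.1922] twist 1.0135
```

>>> apply_moves:
  moves:
    - [[0,-0.12,0.05],0.06,1]
    - [[0,-0.25,0.1],0.12,1]
    - [[0,-0.4,0.15],0.18,1]
    - [[0,-0.55,0.2],0.25,1]
    - [[0,-0.7,0.26],0.32,1]
    - [[0,-0.85,0.32],0.38,1]
    - [[0,-1,0.4],0.44,1]
    - [[0,-1,0.4],0.5,1]

```text
time_s: 1.85
position: [0.3337, 0.4889, 0.2451]
orientation: [-0.2, 1.57, -0.459]
ft_force: [0.5, 0.2, -0.2]
gripper_width: 0.0852
```

```bash
python3 g.py 0.52 0.18 0.245 -61
```

```text
t 1.85 pos [0.3337 0.4889 0.2451] F [ 0.55  0.23 -0.15] Tq [ 0.067 -0.027 -0.003] w 0.0852
psi -14.81 xaxis [ 0.001 -0.001 -1.   ] j7 -1.266
need [ 0.0045 -2.5105  2.5904] twist 0.5133
```

>>> apply_moves:
  moves:
    - [[0,-0.1,0.1],0,1]
    - [[0,-0.22,0.22],0,1]
    - [[0,-0.36,0.36],0,1]
    - [[0,-0.5,0.5],0,1]
    - [[0,-0.64,0.64],0,1]
    - [[0,-0.78,0.78],0,1]
    - [[0,-0.9,0.9],0,1]
    - [[0,-1,1],0,1]

```text
time_s: 2.65
position: [0.4041, 0.3673, 0.2452]
orientation: [1.165, 1.57, 0.914]
ft_force: [-0.4, 0.5, 0.6]
gripper_width: 0.0855
```

>>> apply_moves:
  moves:
    - [[0,-0.1,0.1],0,1]
    - [[0,-0.22,0.22],0,1]
    - [[0,-0.36,0.36],0,1]
    - [[0,-0.5,0.5],0,1]
    - [[0,-0.64,0.64],0,1]
    - [[0,-0.78,0.78],0,1]
    - [[0,-0.9,0.9],0,1]
    - [[0,-1,1],0,1]

```text
time_s: 3.45
position: [0.4758, 0.2462, 0.245]
orientation: [1.094, 1.571, 0.843]
ft_force: [-0.2, 1.4, -1.2]
gripper_width: 0.0851
```

```bash
python3 g.py 0.5655 -0.2044 0.245 -61
```

```text
t 3.45 pos [0.4758 0.2462 0.245 ] F [-0.23  1.42 -1.21] Tq [ 0.026 -0.005  0.015] w 0.0851
psi -14.36 xaxis [ 0.  0. -1.] j7 -0.773
need [ 0.     -4.1424  1.9865] twist 0.5182
```

>>> apply_moves:
  moves:
    - [[0,-0.1,0.05],0,1]
    - [[0,-0.22,0.11],0,1]
    - [[0,-0.36,0.18],0,1]
    - [[0,-0.5,0.25],0,1]
    - [[0,-0.64,0.32],0,1]
    - [[0,-0.78,0.39],0,1]
    - [[0,-0.9,0.45],0,1]
    - [[0,-1,0.5],0,1]

```text
time_s: 4.25
position: [0.4991, 0.1368, 0.2451]
orientation: [1.404, 1.571, 1.153]
ft_force: [-0.3, 0.5, 0.4]
gripper_width: 0.0855
```

>>> apply_moves:
  moves:
    - [[0,-0.1,0.05],0,1]
    - [[0,-0.22,0.11],0,1]
    - [[0,-0.36,0.18],0,1]
    - [[0,-0.5,0.25],0,1]
    - [[0,-0.64,0.32],0,1]
    - [[0,-0.78,0.39],0,1]
    - [[0,-0.9,0.45],0,1]
    - [[0,-1,0.5],0,1]

```text
time_s: 5.05
position: [0.5227, 0.0277, 0.245]
orientation: [1.384, 1.571, 1.133]
ft_force: [-1.0, 0.1, 0.5]
gripper_width: 0.0853
```

>>> apply_moves:
  moves:
    - [[0,-0.1,0.05],0,1]
    - [[0,-0.22,0.11],0,1]
    - [[0,-0.36,0.18],0,1]
    - [[0,-0.5,0.25],0,1]
    - [[0,-0.64,0.32],0,1]
    - [[0,-0.78,0.39],0,1]
    - [[0,-0.9,0.45],0,1]
    - [[0,-1,0.5],0,1]

```text
time_s: 5.85
position: [0.5463, -0.0814, 0.2449]
orientation: [-1.834, 1.571, -2.085]
ft_force: [-0.2, -0.7, -0.1]
gripper_width: 0.0854
```

```bash
python3 g.py 0.5655 -0.2044 0.245 -61
```

```text
t 5.85 pos [ 0.5463 -0.0814  0.2449] F [-0.2  -0.66 -0.14] Tq [0.037 0.004 0.02 ] w 0.0854
psi -14.37 xaxis [-0. -0. -1.] j7 -0.089
need [-5.0000e-04 -1.1434e+00  4.9170e-01] twist 0.5181
```

>>> apply_moves:
  moves:
    - [[0,-0.12,0.06],0.05,1]
    - [[0,-0.26,0.13],0.11,1]
    - [[0,-0.4,0.2],0.18,1]
    - [[0,-0.55,0.27],0.25,1]
    - [[0,-0.7,0.34],0.32,1]
    - [[0,-0.85,0.41],0.4,1]
    - [[0,-1,0.49],0.47,1]
    - [[0,-1,0.49],0.518,1]

```text
time_s: 6.65
position: [0.5685, -0.1921, 0.2448]
orientation: [-0.749, 1.569, -1.82]
ft_force: [-0.2, -0.5, -0.5]
gripper_width: 0.0854
```

```bash
python3 g.py 0.5655 -0.2044 0.245 -61
python3 - <<'E'
from h import *
from cell import robot,camera
s=robot.read_state();c=camera("wrist");cv2.imwrite("pics/w1.png",c["frame"])
W=T(s)@c["hand_eye"]
C=np.array([.5655,-.2044,.164]);a=np.radians(119);d=np.array([np.cos(a),np.sin(a),0])
print(proj(c,C,W),[proj(c,C-[0,0,.002]+d*k,W) for k in(.0305,-.0305)])
E
```

```text
t 6.65 pos [ 0.5685 -0.1921  0.2448] F [-0.23 -0.52 -0.51] Tq [ 0.026 -0.022  0.018] w 0.0854
psi -61.38 xaxis [-0.    -0.001 -1.   ] j7 -0.62
need [-0.0014 -0.0857  0.0938] twist -0.0042
[267.9680184  193.61489487] [array([232.70328517, 193.15131514]), array([303.07230742, 192.72194723])]
```

View pics/w1.png

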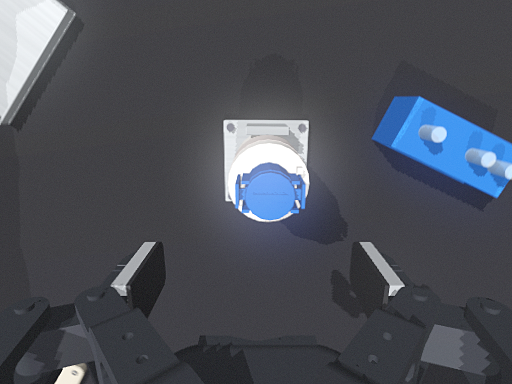

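Run:
```python
from h import *
f=cv2.imread("pics/w1.png");crop(f,270,190,100,75,8,"pics/w1c.png")
```

```text
(no output)
```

View pics/w1c.png

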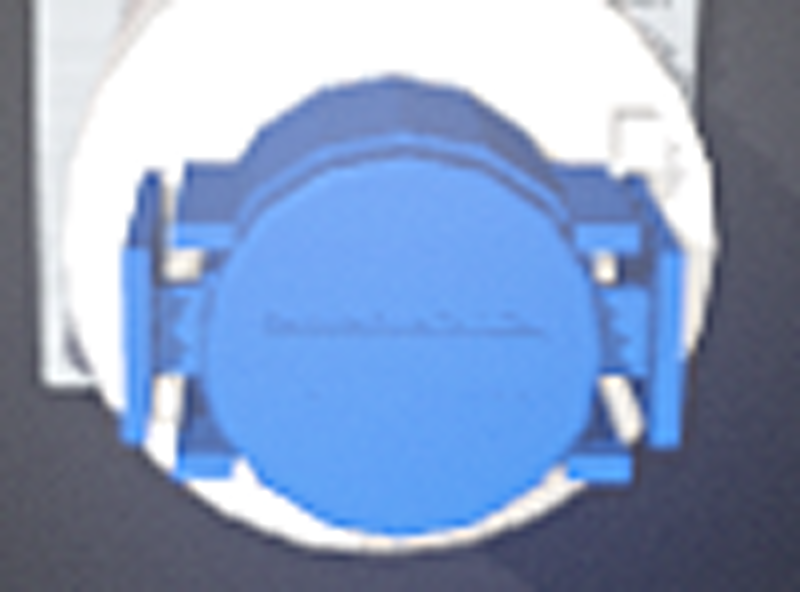

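```bash
python3 - <<'E'
from h import *
from cell import robot,camera
s=robot.read_state();c=camera("wrist");W=T(s)@c["hand_eye"]
g=lambda x,y,z:atz(c,(x+.5)/8-.5+220,(y+.5)/8-.5+153,z,W)
print(g(405,343,.164)); a,b=g(122,345,.162),g(685,348,.162);print(a,b,(a+b)/2,np.linalg.norm(a-b),np.degrees(np.arctan2(*(b-a)[[1,0]])))
E
python3 g.py 0.5648 -0.2055 .18 -61
```

```text
[ 0.56504445 -0.20561847  0.164     ]
[ 0.54967797 -0.17910251  0.162     ] [ 0.57855122 -0.23301023  0.162     ] [ 0.5641146  -0.20605637  0.162     ] 0.06115314455980018 -61.826270317546545
t 6.75 pos [ 0.5688 -0.19    0.2447] F [ 0.77  0.93 -0.21] Tq [-0.024  0.013 -0.008] w 0.0853
psi -61.08 xaxis [-0. -0. -1.] j7 -0.619
need [ 0.6473 -0.1094  0.1168] twist -0.0009
```

>>> apply_moves:
  moves:
    - [[0.1,-0.03,0.03],0,1]
    - [[0.2,-0.06,0.06],0,1]
    - [[0.3,-0.11,0.117],0,1]
    - [[0.4,-0.11,0.117],0,1]
    - [[0.4,-0.11,0.117],0,1]
    - [[0.4,-0.11,0.117],0,1]
    - [[0.4,-0.11,0.117],0,1]
    - [[0.4,-0.11,0.117],0,1]

```text
time_s: 7.55
position: [0.5651, -0.2049, 0.2054]
orientation: [1.039, 1.57, -0.025]
ft_force: [1.0, 0.5, -0.1]
gripper_width: 0.0853
```

```bash
python3 g.py 0.5650 -0.2050 0.133 -61
python3 - <<'E'
from h import *
from cell import robot,camera
s=robot.read_state();c=camera("wrist");cv2.imwrite("pics/w2.png",c["frame"])
W=T(s)@c["hand_eye"]
C=np.array([.565,-.205,.164]);a=np.radians(119);d=np.array([np.cos(a),np.sin(a),0])
print(proj(c,C,W),[proj(c,C-[0,0,.002]+d*k,W) for k in(.0305,-.0305)])
f=c["frame"];crop(f,256,245,130,96,6,"pics/w2c.png")
E
```

```text
t 7.55 pos [ 0.5651 -0.2049  0.2054] F [ 1.02  0.52 -0.06] Tq [ 0.015 -0.01   0.005] w 0.0853
psi -60.96 xaxis [ 0.001 -0.    -1.   ] j7 -0.575
need [ 7.241e-01 -1.800e-03 -2.000e-04] twist 0.0004
[257.13397383 198.5039144 ] [array([215.87124536, 197.63105618]), array([298.39216635, 197.71035863])]
```

View pics/w2.png

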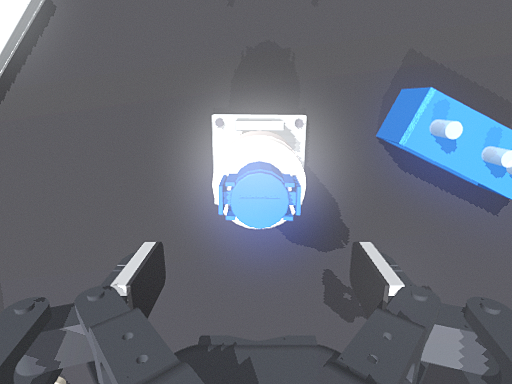

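View pics/w2c.png

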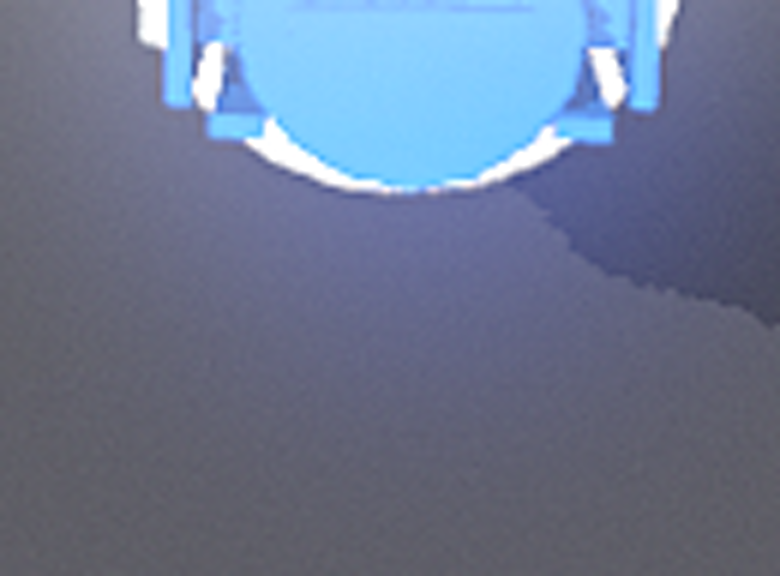

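Run:
```python
from h import *
f=cv2.imread("pics/w2.png");crop(f,258,195,100,74,8,"pics/w2d.png")
```

```text
(no output)
```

View pics/w2d.png

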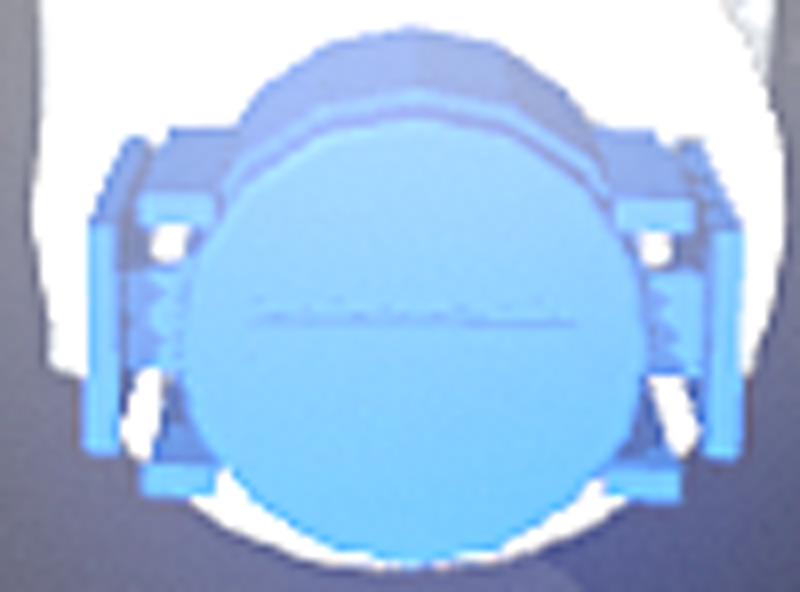

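Run:
```python
from h import *
from cell import robot,camera
c=camera("wrist");W=c["hand_eye"]
for x in(-.013,-.019):
  for z in(-.0427,.0427):
    for y in(.011,-.011): print(x,z,y,proj(c,np.array([x,y,z]),W).round(1))
f=cv2.imread("pics/w2.png");crop(f,140,270,80,74,8,"pics/p1.png");crop(f,380,270,80,74,8,"pics/p2.png")
cv2.imwrite("pics/p.png",cv2.resize(np.hstack([cv2.imread("pics/p1.png"),cv2.imread("pics/p2.png")]),(800,370)))
```

```text
-0.013 -0.0427 0.011 [180.6 209.4]
-0.013 -0.0427 -0.011 [183.2 245.3]
-0.013 0.0427 0.011 [333.7 209.5]
-0.013 0.0427 -0.011 [331.  245.4]
-0.019 -0.0427 0.011 [178.  213.2]
-0.019 -0.0427 -0.011 [180.8 250.1]
-0.019 0.0427 0.011 [336.3 213.3]
-0.019 0.0427 -0.011 [333.5 250.2]
```

View pics/p.png

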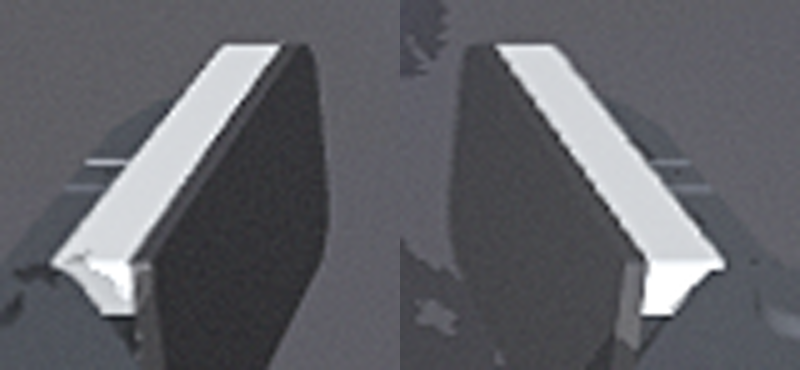

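The tabs sit at (217.8..300.6, 200.4) in the wrist view, 1 to 2 mm from the prediction. The pads, though, appear farther back than the TCP description implies, so I'll check the fingertip height from the scene view before going down.

Run:
```python
from h import *
from cell import robot,camera
s=robot.read_state();M=T(s);c=camera("scene");f=c["frame"].copy()
cv2.imwrite("pics/s2.png",f)
o=None
for x in(0,-.013,-.049):
  for z in(-.0427,.0427):
    for y in (-.011,.011):
      p=proj(c,(M@[x,y,z,1])[:3]);print(x,z,y,p.round(1))
crop(f,195,150,120,90,6,"pics/s2c.png")
```

```text
0 -0.0427 -0.011 [202.6 137.4]
0 -0.0427 0.011 [204.1 141.8]
0 0.0427 -0.011 [176.5 142.7]
0 0.0427 0.011 [177.9 147.2]
-0.013 -0.0427 -0.011 [202.2 134.3]
-0.013 -0.0427 0.011 [203.8 138.7]
-0.013 0.0427 -0.011 [176.  139.7]
-0.013 0.0427 0.011 [177.3 144.2]
-0.049 -0.0427 -0.011 [201.2 125.7]
-0.049 -0.0427 0.011 [202.9 130.1]
-0.049 0.0427 -0.011 [174.4 131. ]
-0.049 0.0427 0.011 [175.8 135.5]
```

View pics/s2c.png

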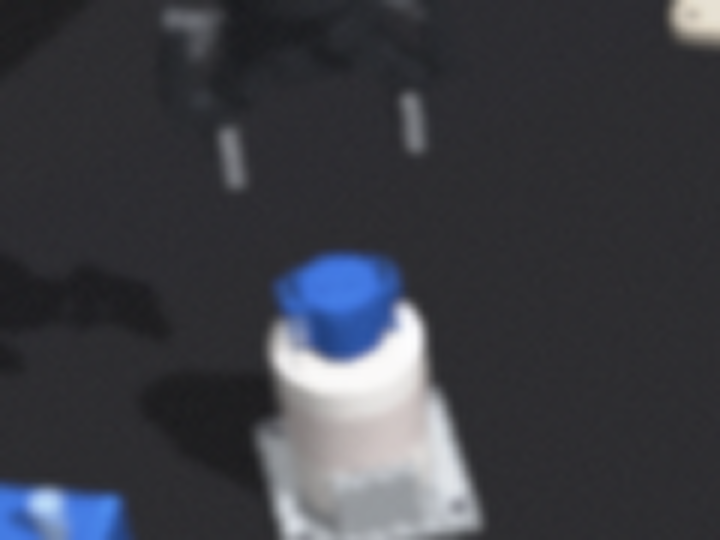

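Both views put the open fingertips about 47 mm behind the TCP, not 13 mm. The scene tips are at (174.5,136) and (204.5,130). I'll close in free air to see where they go.

>>> apply_moves:
  moves:
    - [[0,0,0],0,0.1]
    - [[0,0,0],0,0.1]
    - [[0,0,0],0,0.1]
    - [[0,0,0],0,0.1]
    - [[0,0,0],0,0.1]
    - [[0,0,0],0,0.1]
    - [[0,0,0],0,0.1]
    - [[0,0,0],0,0.1]

```text
time_s: 8.5
position: [0.5648, -0.205, 0.205]
orientation: [2.31, 1.571, 1.245]
ft_force: [-0.3, -0.4, 0.1]
gripper_width: 0.0469
```

Run:
```python
from h import *
from cell import robot,camera
s=robot.read_state();M=T(s);c=camera("scene");f=c["frame"].copy()
print(s["gripper_width"],s["position"])
h=s["gripper_width"]/2
for x in(0,-.013,-.04,-.049):
  for z in(-h,h):
      p=proj(c,(M@[x,.011,z,1])[:3]);print(x,z,p.round(1))
crop(f,195,150,120,90,6,"pics/s3c.png")
c=camera("wrist");cv2.imwrite("pics/w3.png",c["frame"])
```

```text
0.04693126880707642 [ 0.56481349 -0.2050473   0.20497814]
0 -0.02346563440353821 [198.3 143. ]
0 0.02346563440353821 [183.8 146. ]
-0.013 -0.02346563440353821 [197.9 140. ]
-0.013 0.02346563440353821 [183.3 143. ]
-0.04 -0.02346563440353821 [197.1 133.5]
-0.04 0.02346563440353821 [182.3 136.5]
-0.049 -0.02346563440353821 [196.8 131.3]
-0.049 0.02346563440353821 [181.9 134.3]
```

View pics/s3c.png

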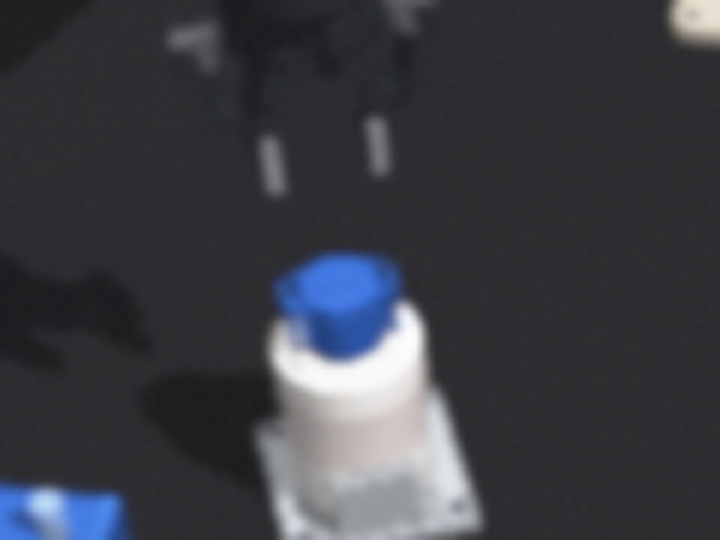

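View pics/w3.png

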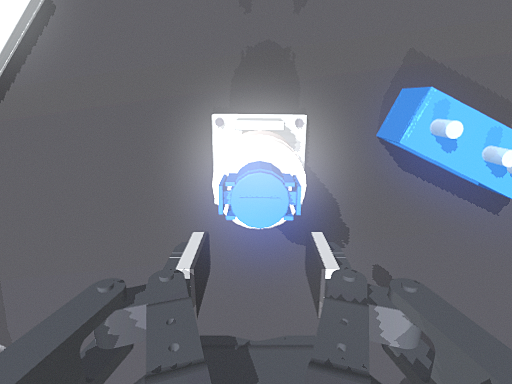

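At a 47 mm opening the tips still sit about 39 mm behind the TCP, in both cameras. To settle it, I'll go to TCP z = 0.14, which is safe under either reading, and see whether closing to about 58 mm touches the tabs.

>>> apply_moves:
  moves:
    - [[0,-0.01,0.013],0,1]
    - [[0,-0.01,0.013],0,1]
    - [[0,-0.01,0.013],0,1]
    - [[0.15,-0.01,0.013],0,1]
    - [[0.3,-0.01,0.013],0,1]
    - [[0.45,-0.01,0.013],0,1]
    - [[0.6,-0.01,0.013],0,1]
    - [[0.65,-0.01,0.013],0,1]
  force: 20

```text
time_s: 9.4
position: [0.5635, -0.2062, 0.1375]
orientation: [-2.274, 1.568, 2.944]
ft_force: [0.1, 0.4, 0.8]
gripper_width: 0.0852
```

>>> apply_moves:
  moves:
    - [[0,0,0],0,0.6]
    - [[0,0,0],0,0.5]
    - [[0,0,0],0,0.4]
    - [[0,0,0],0,0.36]
    - [[0,0,0],0,0.36]
    - [[0,0,0],0,0.36]
    - [[0,0,0],0,0.36]
    - [[0,0,0],0,0.36]

```text
time_s: 10.2
position: [0.5646, -0.2067, 0.14]
orientation: [1.789, 1.571, 0.725]
ft_force: [0.1, 0.2, 0.3]
gripper_width: 0.0581
```

```bash
python3 g.py 0.5650 -0.2050 0.133 -61;python3 - <<'E'
from h import *
from cell import robot,camera
c=camera("scene");f=c["frame"].copy()
crop(f,195,150,120,90,6,"pics/s4c.png")
c=camera("wrist");cv2.imwrite("pics/w4.png",c["frame"])
E
```

```text
t 10.2 pos [ 0.5646 -0.2067  0.14  ] F [0.06 0.23 0.33] Tq [0.008 0.046 0.013] w 0.0581
psi -60.99 xaxis [ 0.  0. -1.] j7 -0.541
need [ 0.0701  0.0117 -0.0126] twist 0.0001
```

View pics/s4c.png

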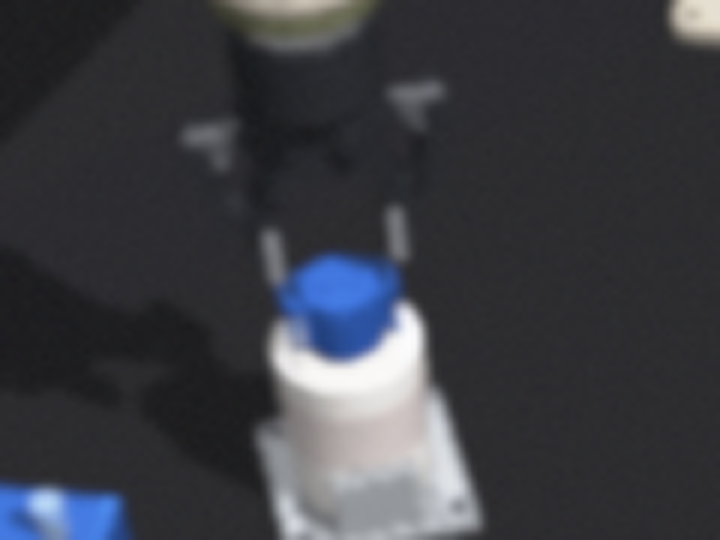

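View pics/w4.png

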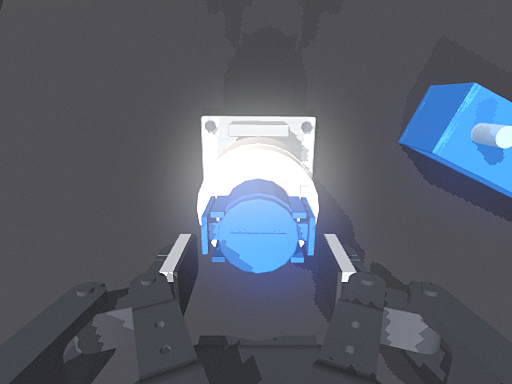

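The fingers closed to 58 mm without contact, with their tips visibly above the cap. So the real tips are about 40 mm behind the reported TCP, and I'll work from the images. Next I'll measure the cap in the tool frame.

Run:
```python
from h import *
f=cv2.imread("pics/w4.png");crop(f,258,225,120,90,6.6,"pics/w4c.png")
```

```text
(no output)
```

View pics/w4c.png

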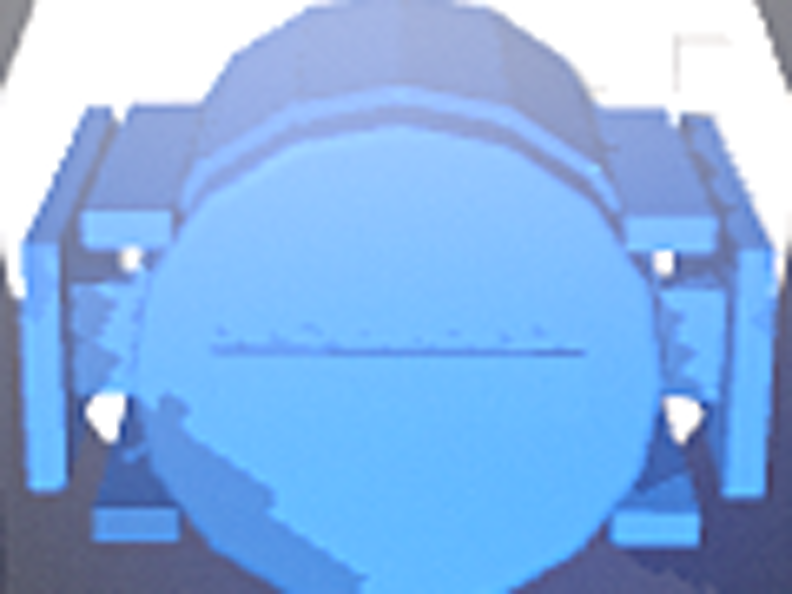

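Run:
```python
from h import *
from cell import robot,camera
s=robot.read_state();c=camera("wrist");H=c["hand_eye"]
xt=-(.162-s["position"][2])
for x,y in[(22,242),(28,490),(777,248),(765,495)]:
    o,d=ray(c,(x+.5)/6.6-.5+198,(y+.5)/6.6-.5+180,H);print((o+d*(xt-o[0])/d[0]).round(4))
```

```text
[-0.022   0.0104 -0.0298]
[-0.022  -0.0117 -0.0304]
[-0.022   0.0099  0.0309]
[-0.022  -0.0121  0.0311]
```

>>> apply_moves:
  moves:
    - [[0,-0.005,0.004],0,1]
    - [[0,-0.005,0.004],0,1]
    - [[0.1,-0.005,0.004],0,1]
    - [[0.2,-0.005,0.004],0,1]
    - [[0.3,-0.005,0.004],0,1]
    - [[0.38,-0.005,0.004],0,1]
    - [[0.42,-0.005,0.004],0,1]
    - [[0.42,-0.005,0.004],0,1]

```text
time_s: 11.15
position: [0.564, -0.2072, 0.0972]
orientation: [-2.226, 1.57, 2.992]
ft_force: [-0.0, 0.1, -0.3]
gripper_width: 0.0856
```

```bash
python3 g.py 0.5650 -0.2070 0.0975 -61;python3 - <<'E'
from h import *
from cell import robot,camera
c=camera("scene");f=c["frame"].copy()
crop(f,195,150,120,90,6,"pics/s5c.png")
c=camera("wrist");cv2.imwrite("pics/w5.png",c["frame"])
E
```

```text
t 11.15 pos [ 0.564  -0.2072  0.0972] F [-0.04  0.15 -0.32] Tq [-0.023  0.003 -0.041] w 0.0856
psi -60.99 xaxis [-0.001  0.    -1.   ] j7 -0.515
need [-0.0027  0.01    0.0036] twist 0.0001
```

View pics/s5c.png

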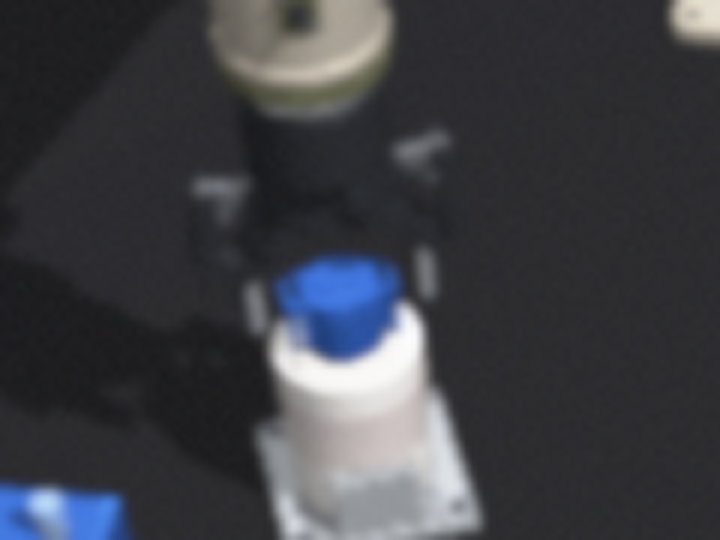

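View pics/w5.png

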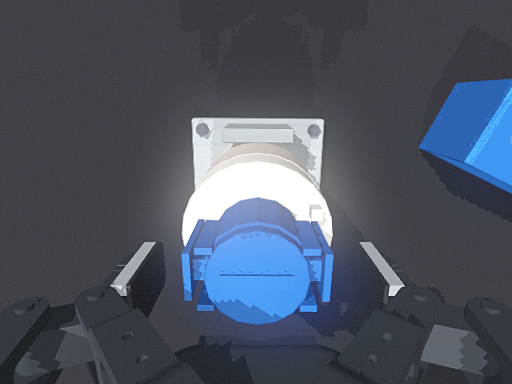

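The fingers straddle the tabs, with the tips about 12 mm above the rim once closed. I'll close at 25 N, rising slightly to cancel the forward swing of the pads.

>>> apply_moves:
  moves:
    - [[0,0,0],0,0.5]
    - [[0,0,0],0,0.4]
    - [[0,0,0],0,0.3]
    - [[-0.005,0,0],0,0.2]
    - [[-0.01,0,0],0,0]
    - [[-0.015,0,0],0,-0.2]
    - [[-0.015,0,0],0,-0.5]
    - [[-0.015,0,0],0,-0.5]
  force: 25

```text
time_s: 12.05
position: [0.5647, -0.2073, 0.1002]
orientation: [1.14, 1.57, 0.076]
ft_force: [-0.8, -0.4, 4.9]
gripper_width: 0.0476
```

```bash
python3 g.py 0.5650 -0.2070 0.0975 -61;python3 - <<'E'
from cell import robot,camera
import cv2
c=camera("wrist");cv2.imwrite("pics/w6.png",c["frame"])
E
```

```text
t 12.05 pos [ 0.5647 -0.2073  0.1002] F [-0.77 -0.35  4.92] Tq [0.173 0.224 0.039] w 0.0476
psi -60.99 xaxis [ 0.001  0.    -1.   ] j7 -0.516
need [ 0.027   0.004  -0.0017] twist 0.0002
```

View pics/w6.png

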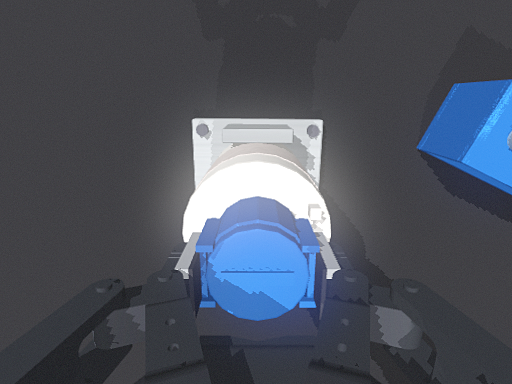

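The tabs are fully squeezed (reading 47.6 mm) with only about 5 N of push. Now I'll turn anticlockwise, first about 22°.

>>> apply_moves:
  moves:
    - [[-0.005,0,0],-0.02,-0.5]
    - [[-0.005,0,0],-0.06,-0.5]
    - [[-0.005,0,0],-0.1,-0.5]
    - [[-0.005,0,0],-0.14,-0.5]
    - [[-0.005,0,0],-0.18,-0.5]
    - [[-0.005,0,0],-0.22,-0.5]
    - [[-0.005,0,0],-0.25,-0.5]
    - [[-0.005,0,0],-0.25,-0.5]

```text
time_s: 12.9
position: [0.5648, -0.2074, 0.1005]
orientation: [0.691, 1.569, 0.021]
ft_force: [1.2, 1.0, 5.4]
gripper_width: 0.048
```

```bash
python3 g.py 0.5650 -0.2070 0.0975 -61
```

```text
t 12.9 pos [ 0.5648 -0.2074  0.1005] F [1.22 1.04 5.4 ] Tq [ 0.046 -0.12   0.025] w 0.048
psi -38.38 xaxis [ 0.001  0.    -1.   ] j7 -0.157
need [ 0.0302  0.0038 -0.001 ] twist 0.2513
```

>>> apply_moves:
  moves:
    - [[0,0,0],-0.012,-0.5]
    - [[0,0,0],-0.025,-0.5]
    - [[0,0,0],-0.04,-0.5]
    - [[0,0,0],-0.055,-0.5]
    - [[0,0,0],-0.07,-0.5]
    - [[0,0,0],-0.08,-0.5]
    - [[0,0,0],-0.08,-0.5]
    - [[0,0,0],-0.08,-0.5]

```text
time_s: 13.7
position: [0.5645, -0.2073, 0.1001]
orientation: [0.357, 1.57, -0.189]
ft_force: [0.5, -0.1, 5.8]
gripper_width: 0.0476
```

```bash
python3 g.py 0.5650 -0.2070 0.0975 -61;python3 - <<'E'
from cell import robot,camera
import cv2
c=camera("wrist");cv2.imwrite("pics/w7.png",c["frame"])
E
```

```text
t 13.7 pos [ 0.5645 -0.2073  0.1001] F [ 0.45 -0.05  5.83] Tq [ 0.064 -0.101  0.024] w 0.0476
psi -31.25 xaxis [ 0. -0. -1.] j7 -0.042
need [0.0263 0.0052 0.0027] twist 0.3306
```

View pics/w7.png

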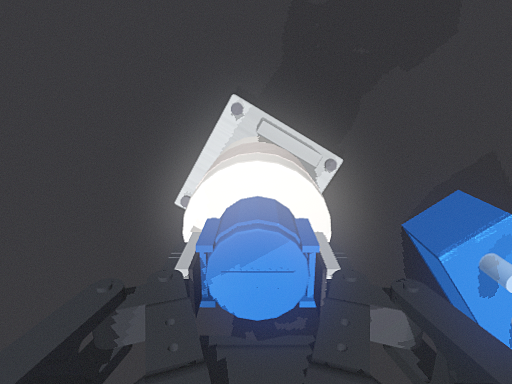

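The cap turns with the fingers: in the wrist view its top line stays level at (257,272) while the foot has rotated. I'll continue in small steps and watch the torque.

>>> apply_moves:
  moves:
    - [[0,0,0],-0.006,-0.5]
    - [[0,0,0],-0.012,-0.5]
    - [[0,0,0],-0.018,-0.5]
    - [[0,0,0],-0.024,-0.5]
    - [[0,0,0],-0.03,-0.5]
    - [[0,0,0],-0.033,-0.5]
    - [[0,0,0],-0.033,-0.5]
    - [[0,0,0],-0.033,-0.5]

```text
time_s: 14.55
position: [0.5644, -0.2073, 0.1002]
orientation: [0.421, 1.571, -0.073]
ft_force: [0.5, -0.3, 6.7]
gripper_width: 0.0478
```

```bash
python3 g.py 0.5650 -0.2070 0.0975 -61
```

```text
t 14.55 pos [ 0.5644 -0.2073  0.1002] F [ 0.5  -0.29  6.69] Tq [ 0.011 -0.099 -0.059] w 0.0478
psi -28.29 xaxis [ 0. -0. -1.] j7 0.005
need [0.0266 0.0054 0.0034] twist 0.3635
```

>>> apply_moves:
  moves:
    - [[0,0,0],-0.006,-0.5]
    - [[0,0,0],-0.012,-0.5]
    - [[0,0,0],-0.018,-0.5]
    - [[0,0,0],-0.024,-0.5]
    - [[0,0,0],-0.03,-0.5]
    - [[0,0,0],-0.033,-0.5]
    - [[0,0,0],-0.033,-0.5]
    - [[0,0,0],-0.033,-0.5]

```text
time_s: 15.35
position: [0.5644, -0.2073, 0.1001]
orientation: [0.263, 1.571, -0.179]
ft_force: [0.6, -0.2, 5.6]
gripper_width: 0.0478
```

```bash
python3 g.py 0.5650 -0.2070 0.0975 -61
```

```text
t 15.35 pos [ 0.5644 -0.2073  0.1001] F [ 0.57 -0.25  5.59] Tq [ 0.057 -0.084 -0.072] w 0.0478
psi -25.32 xaxis [ 0. -0. -1.] j7 0.053
need [0.0263 0.0056 0.0039] twist 0.3965
```

>>> apply_moves:
  moves:
    - [[0,0,0],-0.006,-0.5]
    - [[0,0,0],-0.012,-0.5]
    - [[0,0,0],-0.018,-0.5]
    - [[0,0,0],-0.024,-0.5]
    - [[0,0,0],-0.03,-0.5]
    - [[0,0,0],-0.033,-0.5]
    - [[0,0,0],-0.033,-0.5]
    - [[0,0,0],-0.033,-0.5]

```text
time_s: 16.15
position: [0.5644, -0.2073, 0.1001]
orientation: [0.34, 1.571, -0.05]
ft_force: [0.2, -0.8, 6.2]
gripper_width: 0.0479
```

```bash
python3 g.py 0.5650 -0.2070 0.0975 -61
```

```text
t 16.15 pos [ 0.5644 -0.2073  0.1001] F [ 0.16 -0.82  6.23] Tq [0.04  0.036 0.009] w 0.0479
psi -22.35 xaxis [ 0. -0. -1.] j7 0.101
need [0.0263 0.005  0.0044] twist 0.4295
```

>>> apply_moves:
  moves:
    - [[0,0,0],-0.006,-0.5]
    - [[0,0,0],-0.012,-0.5]
    - [[0,0,0],-0.018,-0.5]
    - [[0,0,0],-0.024,-0.5]
    - [[0,0,0],-0.03,-0.5]
    - [[0,0,0],-0.033,-0.5]
    - [[0,0,0],-0.033,-0.5]
    - [[0,0,0],-0.033,-0.5]

```text
time_s: 16.95
position: [0.5644, -0.2073, 0.1001]
orientation: [0.327, 1.571, -0.011]
ft_force: [0.2, -0.2, 5.8]
gripper_width: 0.0479
```

```bash
python3 g.py 0.5650 -0.2070 0.0975 -61
```

```text
t 16.95 pos [ 0.5644 -0.2073  0.1001] F [ 0.16 -0.15  5.76] Tq [-0.022 -0.049 -0.019] w 0.0479
psi -19.38 xaxis [ 0. -0. -1.] j7 0.149
need [0.0264 0.0048 0.0046] twist 0.4625
```

>>> apply_moves:
  moves:
    - [[0,0,0],-0.006,-0.5]
    - [[0,0,0],-0.012,-0.5]
    - [[0,0,0],-0.018,-0.5]
    - [[0,0,0],-0.024,-0.5]
    - [[0,0,0],-0.03,-0.5]
    - [[0,0,0],-0.033,-0.5]
    - [[0,0,0],-0.033,-0.5]
    - [[0,0,0],-0.033,-0.5]

```text
time_s: 17.75
position: [0.5644, -0.2073, 0.1001]
orientation: [0.016, 1.571, -0.27]
ft_force: [-0.3, 0.4, 5.5]
gripper_width: 0.0476
```

```bash
python3 g.py 0.5650 -0.2070 0.0975 -61
```

```text
t 17.75 pos [ 0.5644 -0.2073  0.1001] F [-0.31  0.39  5.51] Tq [ 0.001  0.031 -0.026] w 0.0476
psi -16.4 xaxis [ 0. -0. -1.] j7 0.197
need [0.0263 0.0048 0.0049] twist 0.4955
```

>>> apply_moves:
  moves:
    - [[0,0,0],-0.006,-0.5]
    - [[0,0,0],-0.012,-0.5]
    - [[0,0,0],-0.018,-0.5]
    - [[0,0,0],-0.024,-0.5]
    - [[0,0,0],-0.03,-0.5]
    - [[0,0,0],-0.033,-0.5]
    - [[0,0,0],-0.033,-0.5]
    - [[0,0,0],-0.033,-0.5]

```text
time_s: 18.55
position: [0.5644, -0.2073, 0.1001]
orientation: [0.153, 1.571, -0.082]
ft_force: [0.0, -0.3, 6.5]
gripper_width: 0.0476
```

```bash
python3 g.py 0.5650 -0.2070 0.0975 -61
```

```text
t 18.55 pos [ 0.5644 -0.2073  0.1001] F [ 0.02 -0.32  6.5 ] Tq [ 0.06  -0.023 -0.015] w 0.0476
psi -13.44 xaxis [ 0. -0. -1.] j7 0.245
need [0.0264 0.0046 0.0053] twist 0.5285
```

>>> apply_moves:
  moves:
    - [[0,0,0],-0.006,-0.5]
    - [[0,0,0],-0.012,-0.5]
    - [[0,0,0],-0.018,-0.5]
    - [[0,0,0],-0.024,-0.5]
    - [[0,0,0],-0.03,-0.5]
    - [[0,0,0],-0.033,-0.5]
    - [[0,0,0],-0.033,-0.5]
    - [[0,0,0],-0.033,-0.5]

```text
time_s: 19.35
position: [0.5644, -0.2073, 0.1001]
orientation: [0.04, 1.571, -0.143]
ft_force: [-0.3, 1.0, 6.4]
gripper_width: 0.0478
```

```bash
python3 g.py 0.5650 -0.2070 0.0975 -61
```

```text
t 19.35 pos [ 0.5644 -0.2073  0.1001] F [-0.28  1.01  6.44] Tq [-0.001  0.008 -0.038] w 0.0478
psi -10.46 xaxis [ 0. -0. -1.] j7 0.293
need [0.0264 0.0043 0.0053] twist 0.5615
```

>>> apply_moves:
  moves:
    - [[0,0,0],-0.006,-0.5]
    - [[0,0,0],-0.012,-0.5]
    - [[0,0,0],-0.018,-0.5]
    - [[0,0,0],-0.024,-0.5]
    - [[0,0,0],-0.03,-0.5]
    - [[0,0,0],-0.033,-0.5]
    - [[0,0,0],-0.033,-0.5]
    - [[0,0,0],-0.033,-0.5]

```text
time_s: 20.15
position: [0.5644, -0.2074, 0.1001]
orientation: [-0.118, 1.571, -0.249]
ft_force: [-0.2, 0.2, 5.4]
gripper_width: 0.048
```

```bash
python3 g.py 0.5650 -0.2070 0.0975 -61
```

```text
t 20.15 pos [ 0.5644 -0.2074  0.1001] F [-0.22  0.25  5.38] Tq [ 0.03  -0.018 -0.016] w 0.048
psi -7.5 xaxis [ 0. -0. -1.] j7 0.341
need [0.0264 0.0043 0.0058] twist 0.5945
```

>>> apply_moves:
  moves:
    - [[0,0,0],-0.006,-0.5]
    - [[0,0,0],-0.012,-0.5]
    - [[0,0,0],-0.018,-0.5]
    - [[0,0,0],-0.024,-0.5]
    - [[0,0,0],-0.03,-0.5]
    - [[0,0,0],-0.033,-0.5]
    - [[0,0,0],-0.033,-0.5]
    - [[0,0,0],-0.033,-0.5]

```text
time_s: 20.95
position: [0.5644, -0.2073, 0.1001]
orientation: [-0.3, 1.571, -0.379]
ft_force: [0.1, 0.7, 4.8]
gripper_width: 0.0479
```

```bash
python3 g.py 0.5650 -0.2070 0.0975 -61;python3 - <<'E'
from cell import robot,camera
import cv2
c=camera("wrist");cv2.imwrite("pics/w8.png",c["frame"])
E
```

```text
t 20.95 pos [ 0.5644 -0.2073  0.1001] F [0.12 0.67 4.84] Tq [-0.037  0.023 -0.073] w 0.0479
psi -4.52 xaxis [ 0. -0. -1.] j7 0.39
need [0.0264 0.0038 0.0057] twist 0.6275
```

View pics/w8.png

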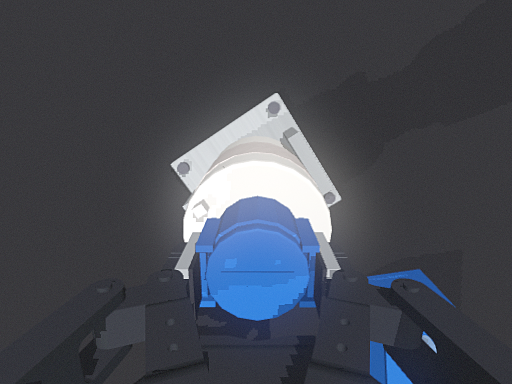

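The cap is still square in the fingers, with its line level at row 272. I'll carry on.

>>> apply_moves:
  moves:
    - [[0,0,0],-0.006,-0.5]
    - [[0,0,0],-0.012,-0.5]
    - [[0,0,0],-0.018,-0.5]
    - [[0,0,0],-0.024,-0.5]
    - [[0,0,0],-0.03,-0.5]
    - [[0,0,0],-0.033,-0.5]
    - [[0,0,0],-0.033,-0.5]
    - [[0,0,0],-0.033,-0.5]

```text
time_s: 21.8
position: [0.5644, -0.2073, 0.1001]
orientation: [-0.344, 1.571, -0.371]
ft_force: [-0.2, -0.1, 5.6]
gripper_width: 0.0481
```

```bash
python3 g.py 0.5650 -0.2070 0.0975 -61
```

```text
t 21.8 pos [ 0.5644 -0.2073  0.1001] F [-0.23 -0.13  5.59] Tq [-0.023  0.015 -0.065] w 0.0481
psi -1.55 xaxis [ 0. -0. -1.] j7 0.438
need [0.0264 0.0035 0.006 ] twist 0.6605
```

>>> apply_moves:
  moves:
    - [[0,0,0],-0.006,-0.5]
    - [[0,0,0],-0.012,-0.5]
    - [[0,0,0],-0.018,-0.5]
    - [[0,0,0],-0.024,-0.5]
    - [[0,0,0],-0.03,-0.5]
    - [[0,0,0],-0.033,-0.5]
    - [[0,0,0],-0.033,-0.5]
    - [[0,0,0],-0.033,-0.5]

```text
time_s: 22.6
position: [0.5644, -0.2073, 0.1001]
orientation: [-0.266, 1.571, -0.241]
ft_force: [0.4, -0.8, 5.1]
gripper_width: 0.0479
```

```bash
python3 g.py 0.5650 -0.2070 0.0975 -61
```

```text
t 22.6 pos [ 0.5644 -0.2073  0.1001] F [ 0.4  -0.83  5.08] Tq [-0.009  0.061 -0.055] w 0.0479
psi 1.41 xaxis [ 0. -0. -1.] j7 0.486
need [0.0263 0.0033 0.0062] twist 0.6935
```

>>> apply_moves:
  moves:
    - [[0,0,0],-0.006,-0.5]
    - [[0,0,0],-0.012,-0.5]
    - [[0,0,0],-0.018,-0.5]
    - [[0,0,0],-0.024,-0.5]
    - [[0,0,0],-0.03,-0.5]
    - [[0,0,0],-0.033,-0.5]
    - [[0,0,0],-0.033,-0.5]
    - [[0,0,0],-0.033,-0.5]

```text
time_s: 23.4
position: [0.5644, -0.2074, 0.1001]
orientation: [-0.567, 1.571, -0.49]
ft_force: [0.8, -0.3, 6.2]
gripper_width: 0.0479
```

```bash
python3 g.py 0.5650 -0.2070 0.0975 -61
```

```text
t 23.4 pos [ 0.5644 -0.2074  0.1001] F [ 0.79 -0.34  6.24] Tq [0.042 0.027 0.002] w 0.0479
psi 4.38 xaxis [ 0. -0. -1.] j7 0.535
need [0.0264 0.0031 0.0063] twist 0.7265
```

>>> apply_moves:
  moves:
    - [[0,0,0],-0.006,-0.5]
    - [[0,0,0],-0.012,-0.5]
    - [[0,0,0],-0.018,-0.5]
    - [[0,0,0],-0.024,-0.5]
    - [[0,0,0],-0.03,-0.5]
    - [[0,0,0],-0.033,-0.5]
    - [[0,0,0],-0.033,-0.5]
    - [[0,0,0],-0.033,-0.5]

```text
time_s: 24.2
position: [0.5644, -0.2073, 0.1001]
orientation: [-0.471, 1.571, -0.342]
ft_force: [-0.4, 0.4, 6.5]
gripper_width: 0.048
```

```bash
python3 g.py 0.5650 -0.2070 0.0975 -61
```

```text
t 24.2 pos [ 0.5644 -0.2073  0.1001] F [-0.38  0.4   6.51] Tq [-0.021 -0.007 -0.031] w 0.048
psi 7.36 xaxis [ 0. -0. -1.] j7 0.583
need [0.0263 0.0026 0.0067] twist 0.7595
```

>>> apply_moves:
  moves:
    - [[0,0,0],-0.006,-0.5]
    - [[0,0,0],-0.012,-0.5]
    - [[0,0,0],-0.018,-0.5]
    - [[0,0,0],-0.024,-0.5]
    - [[0,0,0],-0.03,-0.5]
    - [[0,0,0],-0.033,-0.5]
    - [[0,0,0],-0.033,-0.5]
    - [[0,0,0],-0.033,-0.5]

```text
time_s: 25.0
position: [0.5644, -0.2073, 0.1001]
orientation: [-0.223, 1.571, -0.043]
ft_force: [0.9, -0.4, 5.2]
gripper_width: 0.0481
```

```bash
python3 g.py 0.5650 -0.2070 0.0975 -61
```

```text
t 25.0 pos [ 0.5644 -0.2073  0.1001] F [ 0.93 -0.4   5.2 ] Tq [-0.012 -0.054 -0.09 ] w 0.0481
psi 10.32 xaxis [ 0. -0. -1.] j7 0.632
need [0.0265 0.0022 0.0066] twist 0.7924
```

>>> apply_moves:
  moves:
    - [[0,0,0],-0.006,-0.5]
    - [[0,0,0],-0.012,-0.5]
    - [[0,0,0],-0.018,-0.5]
    - [[0,0,0],-0.024,-0.5]
    - [[0,0,0],-0.03,-0.5]
    - [[0,0,0],-0.033,-0.5]
    - [[0,0,0],-0.033,-0.5]
    - [[0,0,0],-0.033,-0.5]

```text
time_s: 25.8
position: [0.5644, -0.2074, 0.1001]
orientation: [0.149, 1.57, 0.38]
ft_force: [0.9, 0.5, 6.7]
gripper_width: 0.0478
```

```bash
python3 g.py 0.5650 -0.2070 0.0975 -61;python3 - <<'E'
from cell import robot,camera
import cv2
c=camera("wrist");cv2.imwrite("pics/w9.png",c["frame"])
E
```

```text
t 25.8 pos [ 0.5644 -0.2074  0.1001] F [0.91 0.5  6.66] Tq [ 0.114 -0.048 -0.505] w 0.0478
psi 13.25 xaxis [ 0.  0. -1.] j7 0.68
need [0.0264 0.0023 0.0068] twist 0.825
```

View pics/w9.png

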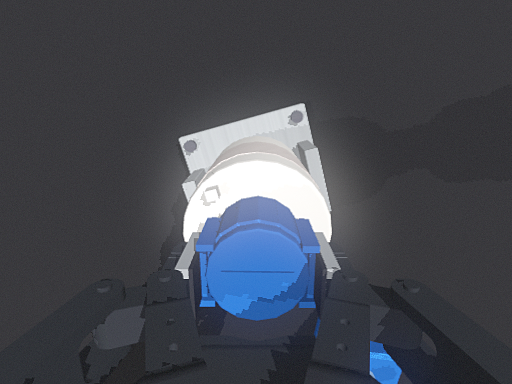

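The torque jumped to -0.5 N m at 74° of turn, so that is the stop. I'll back off about 1° and lift gently.

>>> apply_moves:
  moves:
    - [[0,0,0],0.006,-0.5]
    - [[0,0,0],0.012,-0.5]
    - [[0,0,0],0.012,-0.5]
    - [[-0.006,0,0],0.012,-0.5]
    - [[-0.012,0,0],0.012,-0.5]
    - [[-0.018,0,0],0.012,-0.5]
    - [[-0.02,0,0],0.012,-0.5]
    - [[-0.02,0,0],0.012,-0.5]

```text
time_s: 26.65
position: [0.5642, -0.2073, 0.1011]
orientation: [-2.789, 1.57, -2.576]
ft_force: [5.6, -2.5, -6.1]
gripper_width: 0.0476
```

```bash
python3 g.py 0.5650 -0.2070 0.0975 -61
```

```text
t 26.65 pos [ 0.5642 -0.2073  0.1011] F [ 5.62 -2.49 -6.08] Tq [-0.45  -1.233 -0.295] w 0.0476
psi 12.19 xaxis [-0. -0. -1.] j7 0.661
need [0.0358 0.0011 0.0081] twist 0.8132
```

Pulling 2 mm gave -6 N with some side load, and 0.3 N m is still pressed on the stop, so friction there is holding the cap. I'll unload the turn more before lifting.

>>> apply_moves:
  moves:
    - [[0.01,0,0],0.003,-0.5]
    - [[0.015,0,0],0.006,-0.5]
    - [[0.015,0,0],0.01,-0.5]
    - [[0.015,0,0],0.014,-0.5]
    - [[0.015,0,0],0.014,-0.5]
    - [[0.015,0,0],0.014,-0.5]
    - [[0.015,0,0],0.014,-0.5]
    - [[0.015,0,0],0.014,-0.5]

```text
time_s: 27.45
position: [0.5644, -0.2073, 0.1006]
orientation: [0.28, 1.571, 0.471]
ft_force: [0.7, -0.5, 5.0]
gripper_width: 0.0476
```

```bash
python3 g.py 0.5650 -0.2070 0.0975 -61
```

```text
t 27.45 pos [ 0.5644 -0.2073  0.1006] F [ 0.7  -0.5   5.05] Tq [-0.037 -0.096 -0.145] w 0.0476
psi 10.92 xaxis [ 0.  0. -1.] j7 0.641
need [0.0312 0.0016 0.0069] twist 0.7991
```

>>> apply_moves:
  moves:
    - [[-0.003,0,0],0.003,-0.5]
    - [[-0.006,0,0],0.003,-0.5]
    - [[-0.009,0,0],0.003,-0.5]
    - [[-0.012,0,0],0.003,-0.5]
    - [[-0.015,0,0],0.003,-0.5]
    - [[-0.015,0,0],0.003,-0.5]
    - [[-0.015,0,0],0.003,-0.5]
    - [[-0.015,0,0],0.003,-0.5]

```text
time_s: 28.25
position: [0.5642, -0.2073, 0.1019]
orientation: [2.223, 1.571, 2.409]
ft_force: [2.8, -0.6, -0.8]
gripper_width: 0.0476
```

```bash
python3 g.py 0.5650 -0.2070 0.0975 -61
```

```text
t 28.25 pos [ 0.5642 -0.2073  0.1019] F [ 2.79 -0.62 -0.81] Tq [-0.254 -0.539 -0.127] w 0.0476
psi 10.65 xaxis [-0.  0. -1.] j7 0.636
need [0.044  0.0012 0.0079] twist 0.7961
```

>>> apply_moves:
  moves:
    - [[-0.003,0,0],0,-0.5]
    - [[-0.006,0,0],0,-0.5]
    - [[-0.009,0,0],0,-0.5]
    - [[-0.012,0,0],0,-0.5]
    - [[-0.015,0,0],0,-0.5]
    - [[-0.015,0,0],0,-0.5]
    - [[-0.015,0,0],0,-0.5]
    - [[-0.015,0,0],0,-0.5]

```text
time_s: 29.05
position: [0.5642, -0.2071, 0.1034]
orientation: [2.079, 1.57, 2.265]
ft_force: [2.0, -1.0, -2.5]
gripper_width: 0.0473
```

```bash
python3 g.py 0.5650 -0.2070 0.0975 -61;python3 - <<'E'
from cell import robot,camera
from h import *
c=camera("wrist");cv2.imwrite("pics/w10.png",c["frame"]);c=camera("scene");crop(c["frame"],195,150,120,90,6,"pics/s10.png")
E
```

```text
t 29.05 pos [ 0.5642 -0.2071  0.1034] F [ 1.98 -1.03 -2.48] Tq [-0.137 -0.366 -0.055] w 0.0473
psi 10.65 xaxis [-0.  0. -1.] j7 0.635
need [ 0.059  -0.0002  0.0081] twist 0.7961
```

View pics/w10.png

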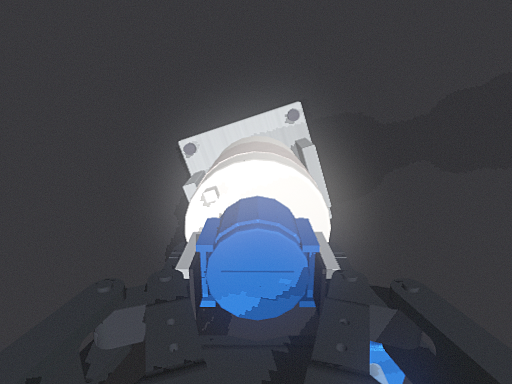

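View pics/s10.png

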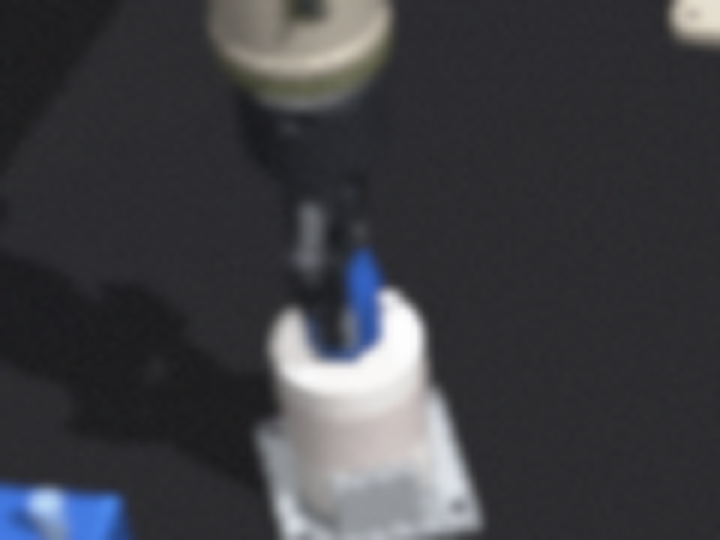

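The force stays small (-2.5 N) after 3 mm of lift, and the cap sits unchanged in the fingers. I'll keep lifting.

>>> apply_moves:
  moves:
    - [[-0.006,0,0],0,-0.5]
    - [[-0.012,0,0],0,-0.5]
    - [[-0.018,0,0],0,-0.5]
    - [[-0.024,0,0],0,-0.5]
    - [[-0.03,0,0],0,-0.5]
    - [[-0.03,0,0],0,-0.5]
    - [[-0.03,0,0],0,-0.5]
    - [[-0.03,0,0],0,-0.5]

```text
time_s: 29.95
position: [0.5641, -0.207, 0.1064]
orientation: [2.108, 1.57, 2.294]
ft_force: [-0.4, 1.7, -3.2]
gripper_width: 0.0477
```

```bash
python3 g.py 0.5650 -0.2070 0.0975 -61
```

```text
t 29.95 pos [ 0.5641 -0.207   0.1064] F [-0.45  1.65 -3.21] Tq [ 0.505  0.099 -0.067] w 0.0477
psi 10.65 xaxis [-0.  0. -1.] j7 0.634
need [ 0.0891 -0.0014  0.0085] twist 0.7962
```

>>> apply_moves:
  moves:
    - [[-0.01,0,0],0,-0.5]
    - [[-0.02,0,0],0,-0.5]
    - [[-0.03,0,0],0,-0.5]
    - [[-0.04,0,0],0,-0.5]
    - [[-0.05,0,0],0,-0.5]
    - [[-0.06,0,0],0,-0.5]
    - [[-0.06,0,0],0,-0.5]
    - [[-0.06,0,0],0,-0.5]

```text
time_s: 30.75
position: [0.5644, -0.2074, 0.1126]
orientation: [-0.317, 1.571, -0.132]
ft_force: [-0.7, 0.7, 0.2]
gripper_width: 0.0477
```

```bash
python3 g.py 0.5650 -0.2070 0.0975 -61
python3 - <<'E'
from cell import robot,camera
from h import *
c=camera("wrist");cv2.imwrite("pics/w11.png",c["frame"])
E
```

```text
t 30.75 pos [ 0.5644 -0.2074  0.1126] F [-0.67  0.67  0.17] Tq [ 0.04   0.001 -0.032] w 0.0477
psi 10.65 xaxis [ 0. -0. -1.] j7 0.631
need [0.1509 0.0024 0.0069] twist 0.7961
```

View pics/w11.png

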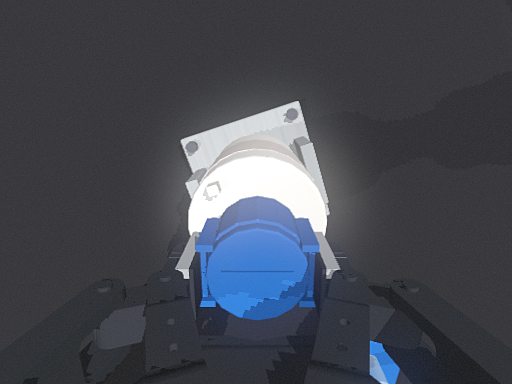

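The cap comes free with the fingers: the bottle gets smaller in the view and the cap does not. I'll lift clear.

>>> apply_moves:
  moves:
    - [[-0.04,0,0],0,-0.5]
    - [[-0.1,0,0],0,-0.5]
    - [[-0.18,0,0],0,-0.5]
    - [[-0.28,0,0],0,-0.5]
    - [[-0.4,0,0],0,-0.5]
    - [[-0.52,0,0],0,-0.5]
    - [[-0.6,0,0],0,-0.5]
    - [[-0.65,0,0],0,-0.5]

```text
time_s: 31.6
position: [0.5647, -0.2074, 0.1787]
orientation: [-0.278, 1.57, -0.092]
ft_force: [0.9, -0.1, -1.2]
gripper_width: 0.0476
```

```bash
python3 g.py 0.545 0.180 0.178 10.65
python3 - <<'E'
from cell import robot,camera
from h import *
c=camera("wrist");cv2.imwrite("pics/w12.png",c["frame"])
E
```

```text
t 31.6 pos [ 0.5647 -0.2074  0.1787] F [ 0.93 -0.15 -1.16] Tq [0.03  0.026 0.034] w 0.0476
psi 10.65 xaxis [ 0.001 -0.    -1.   ] j7 0.606
need [0.006  3.8436 0.5229] twist 0.0
```

View pics/w12.png

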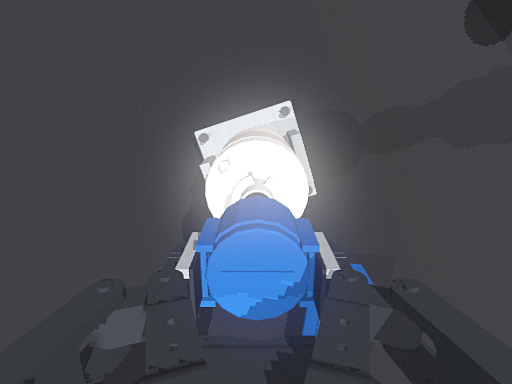

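The cap is clear of the neck. I'll carry it to the tray.

>>> apply_moves:
  moves:
    - [[0,0.06,0.01],0,-0.5]
    - [[0,0.15,0.02],0,-0.5]
    - [[0,0.27,0.04],0,-0.5]
    - [[0,0.4,0.05],0,-0.5]
    - [[0,0.54,0.07],0,-0.5]
    - [[0,0.68,0.09],0,-0.5]
    - [[0,0.82,0.11],0,-0.5]
    - [[0,0.96,0.13],0,-0.5]

```text
time_s: 32.45
position: [0.5593, -0.1091, 0.1775]
orientation: [0.975, 1.571, 1.162]
ft_force: [0.4, 0.7, -1.2]
gripper_width: 0.0476
```

>>> apply_moves:
  moves:
    - [[0,0.12,0.02],0,-0.5]
    - [[0,0.24,0.03],0,-0.5]
    - [[0,0.36,0.05],0,-0.5]
    - [[0,0.48,0.065],0,-0.5]
    - [[0,0.6,0.08],0,-0.5]
    - [[0,0.72,0.1],0,-0.5]
    - [[0,0.84,0.115],0,-0.5]
    - [[0,0.96,0.13],0,-0.5]

```text
time_s: 33.25
position: [0.5543, -0.0128, 0.1775]
orientation: [1.465, 1.571, 1.651]
ft_force: [0.3, 0.3, -1.0]
gripper_width: 0.0473
```

>>> apply_moves:
  moves:
    - [[0,0.12,0.02],0,-0.5]
    - [[0,0.24,0.03],0,-0.5]
    - [[0,0.36,0.05],0,-0.5]
    - [[0,0.48,0.065],0,-0.5]
    - [[0,0.6,0.08],0,-0.5]
    - [[0,0.72,0.1],0,-0.5]
    - [[0,0.84,0.115],0,-0.5]
    - [[0,0.96,0.13],0,-0.5]

```text
time_s: 34.05
position: [0.5493, 0.084, 0.1775]
orientation: [2.174, 1.571, 2.36]
ft_force: [-0.0, -0.3, -1.2]
gripper_width: 0.0477
```

>>> apply_moves:
  moves:
    - [[0,0.14,0.02],0,-0.5]
    - [[0,0.28,0.03],0,-0.5]
    - [[0,0.42,0.05],0,-0.5]
    - [[0,0.56,0.065],0,-0.5]
    - [[0,0.7,0.08],0,-0.5]
    - [[0,0.82,0.1],0,-0.5]
    - [[0,0.92,0.115],0,-0.5]
    - [[0,0.96,0.13],0,-0.5]

```text
time_s: 34.85
position: [0.5442, 0.1812, 0.1774]
orientation: [2.002, 1.57, 2.19]
ft_force: [0.3, -0.1, -0.9]
gripper_width: 0.0476
```

```bash
python3 g.py 0.545 0.181 0.178 10.65
python3 - <<'E'
from cell import robot,camera
from h import *
c=camera("wrist");cv2.imwrite("pics/w13.png",c["frame"]);c=camera("scene");crop(c["frame"],300,170,160,120,5,"pics/s13.png")
E
```

```text
t 34.85 pos [0.5442 0.1812 0.1774] F [ 0.27 -0.12 -0.9 ] Tq [ 0.023 -0.023 -0.01 ] w 0.0476
psi 10.73 xaxis [-0.  0. -1.] j7 -0.144
need [-0.006  -0.003   0.0071] twist 0.0008
```

View pics/w13.png

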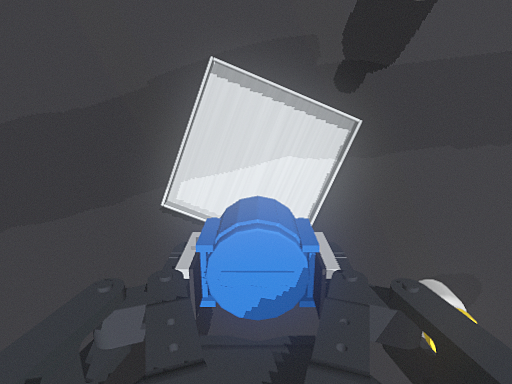

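View pics/s13.png

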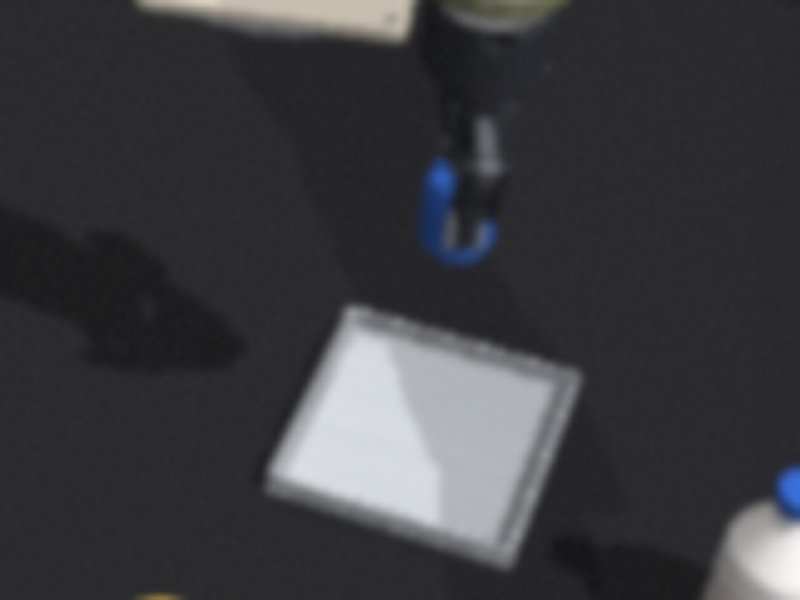

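>>> apply_moves:
  moves:
    - [[0.06,0,0],0,-0.5]
    - [[0.16,0,0],0,-0.5]
    - [[0.3,0,0],0,-0.5]
    - [[0.46,0,0],0,-0.5]
    - [[0.62,0,0],0,-0.5]
    - [[0.78,0,0],0,-0.5]
    - [[0.9,0,0],0,-0.5]
    - [[1,0,0],0,-0.5]

```text
time_s: 35.75
position: [0.544, 0.1793, 0.076]
orientation: [-2.866, 1.57, -2.681]
ft_force: [0.7, 1.1, -1.3]
gripper_width: 0.0472
```

>>> apply_moves:
  moves:
    - [[0.1,0,0],0,-0.5]
    - [[0.2,0,0],0,-0.5]
    - [[0.3,0,0],0,-0.5]
    - [[0.4,0,0],0,-0.5]
    - [[0.5,0,0],0,-0.5]
    - [[0.6,0,0],0,-0.5]
    - [[0.68,0,0],0,-0.5]
    - [[0.72,0,0],0,-0.5]

```text
time_s: 36.55
position: [0.5441, 0.1796, 0.0045]
orientation: [-2.891, 1.57, -2.705]
ft_force: [-0.7, -0.2, 0.1]
gripper_width: 0.0471
```

```bash
python3 g.py 0.545 0.181 -0.02 10.65
python3 - <<'E'
from cell import robot,camera
from h import *
s=robot.read_state();M=T(s)
c=camera("wrist");cv2.imwrite("pics/w14.png",c["frame"]);c=camera("scene");crop(c["frame"],300,190,120,90,6.6,"pics/s14.png")
for dz in (0.018,.024,.03):
  p=s["position"]+[0,0,dz]
  print(dz,[proj(c,p+.0225*np.array([np.cos(a),np.sin(a),0])).round(1) for a in np.radians([-80,-35,11,55,100])])
E
```

```text
t 36.55 pos [0.5441 0.1796 0.0045] F [-0.69 -0.19  0.08] Tq [ 0.016 -0.039 -0.06 ] w 0.0471
psi 10.65 xaxis [-0.001 -0.    -1.   ] j7 -0.085
need [0.2452 0.0122 0.0118] twist 0.0
0.018 [array([298. , 192.5]), array([300.2, 196.1]), array([305.1, 197.6]), array([309.5, 196.2]), array([311.1, 192.8])]
0.024 [array([298.2, 191.4]), array([300.4, 194.9]), array([305.2, 196.5]), array([309.7, 195.1]), array([311.3, 191.6])]
0.03 [array([298.4, 190.2]), array([300.5, 193.8]), array([305.4, 195.4]), array([309.9, 194. ]), array([311.5, 190.5])]
```

View pics/s14.png

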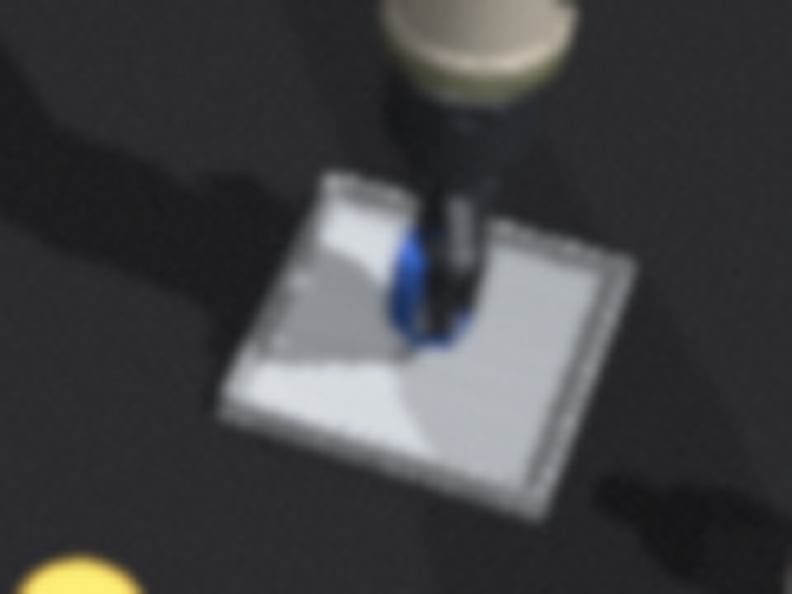

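View pics/w14.png

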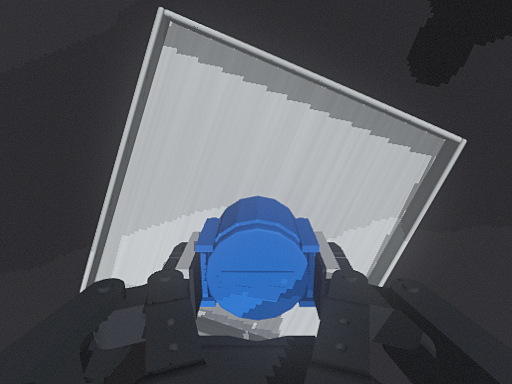

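The cap's rim is at (305.9,197.3), about 20 to 22 mm above the floor. I'll come down slowly, watching the force.

>>> apply_moves:
  moves:
    - [[0.03,0,0],0,-0.5]
    - [[0.06,0,0],0,-0.5]
    - [[0.09,0,0],0,-0.5]
    - [[0.12,0,0],0,-0.5]
    - [[0.14,0,0],0,-0.5]
    - [[0.16,0,0],0,-0.5]
    - [[0.16,0,0],0,-0.5]
    - [[0.16,0,0],0,-0.5]

```text
time_s: 37.45
position: [0.5445, 0.1798, -0.0105]
orientation: [0.944, 1.571, 1.13]
ft_force: [0.1, -0.0, -0.9]
gripper_width: 0.0477
```

>>> apply_moves:
  moves:
    - [[0.005,0,0],0,-0.5]
    - [[0.01,0,0],0,-0.5]
    - [[0.015,0,0],0,-0.5]
    - [[0.02,0,0],0,-0.5]
    - [[0.02,0,0],0,-0.5]
    - [[0.02,0,0],0,-0.5]
    - [[0.02,0,0],0,-0.5]
    - [[0.02,0,0],0,-0.5]

```text
time_s: 38.25
position: [0.5445, 0.1797, -0.0125]
orientation: [1.111, 1.571, 1.297]
ft_force: [0.6, -0.4, -0.4]
gripper_width: 0.0478
```

>>> apply_moves:
  moves:
    - [[0.005,0,0],0,-0.5]
    - [[0.01,0,0],0,-0.5]
    - [[0.015,0,0],0,-0.5]
    - [[0.015,0,0],0,-0.5]
    - [[0.015,0,0],0,-0.5]
    - [[0.015,0,0],0,-0.5]
    - [[0.015,0,0],0,-0.5]
    - [[0.015,0,0],0,-0.5]

```text
time_s: 39.05
position: [0.5445, 0.1798, -0.014]
orientation: [1.378, 1.571, 1.563]
ft_force: [-1.0, 0.1, -1.5]
gripper_width: 0.0471
```

>>> apply_moves:
  moves:
    - [[0.005,0,0],0,-0.5]
    - [[0.01,0,0],0,-0.5]
    - [[0.015,0,0],0,-0.5]
    - [[0.02,0,0],0,-0.5]
    - [[0.02,0,0],0,-0.5]
    - [[0.02,0,0],0,-0.5]
    - [[0.02,0,0],0,-0.5]
    - [[0.02,0,0],0,-0.5]

```text
time_s: 39.85
position: [0.5445, 0.1798, -0.016]
orientation: [1.123, 1.571, 1.309]
ft_force: [-0.9, 0.2, -1.1]
gripper_width: 0.0473
```

>>> apply_moves:
  moves:
    - [[0.005,0,0],0,-0.5]
    - [[0.01,0,0],0,-0.5]
    - [[0.015,0,0],0,-0.5]
    - [[0.015,0,0],0,-0.5]
    - [[0.015,0,0],0,-0.5]
    - [[0.015,0,0],0,-0.5]
    - [[0.015,0,0],0,-0.5]
    - [[0.015,0,0],0,-0.5]

```text
time_s: 40.65
position: [0.5445, 0.1797, -0.0175]
orientation: [0.931, 1.571, 1.117]
ft_force: [-0.2, -0.0, -1.2]
gripper_width: 0.0474
```

>>> apply_moves:
  moves:
    - [[0.005,0,0],0,-0.5]
    - [[0.01,0,0],0,-0.5]
    - [[0.015,0,0],0,-0.5]
    - [[0.015,0,0],0,-0.5]
    - [[0.015,0,0],0,-0.5]
    - [[0.015,0,0],0,-0.5]
    - [[0.015,0,0],0,-0.5]
    - [[0.015,0,0],0,-0.5]

```text
time_s: 41.45
position: [0.5445, 0.1797, -0.019]
orientation: [0.902, 1.571, 1.087]
ft_force: [0.3, 0.3, -0.8]
gripper_width: 0.0479
```

>>> apply_moves:
  moves:
    - [[0.005,0,0],0,-0.5]
    - [[0.01,0,0],0,-0.5]
    - [[0.015,0,0],0,-0.5]
    - [[0.015,0,0],0,-0.5]
    - [[0.015,0,0],0,-0.5]
    - [[0.015,0,0],0,-0.5]
    - [[0.015,0,0],0,-0.5]
    - [[0.015,0,0],0,-0.5]

```text
time_s: 42.25
position: [0.5445, 0.1797, -0.0205]
orientation: [0.702, 1.571, 0.888]
ft_force: [-0.5, -0.7, -0.6]
gripper_width: 0.0475
```

>>> apply_moves:
  moves:
    - [[0.005,0,0],0,-0.5]
    - [[0.01,0,0],0,-0.5]
    - [[0.015,0,0],0,-0.5]
    - [[0.015,0,0],0,-0.5]
    - [[0.015,0,0],0,-0.5]
    - [[0.015,0,0],0,-0.5]
    - [[0.015,0,0],0,-0.5]
    - [[0.015,0,0],0,-0.5]

```text
time_s: 43.05
position: [0.5446, 0.1798, -0.0208]
orientation: [1.38, 1.57, 1.566]
ft_force: [-5.0, -2.1, 13.3]
gripper_width: 0.0477
```

Run:
```python
from cell import robot,camera
from h import *
c=camera("scene");crop(c["frame"],300,190,80,60,10,"pics/s15.png")
```

```text
(no output)
```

View pics/s15.png

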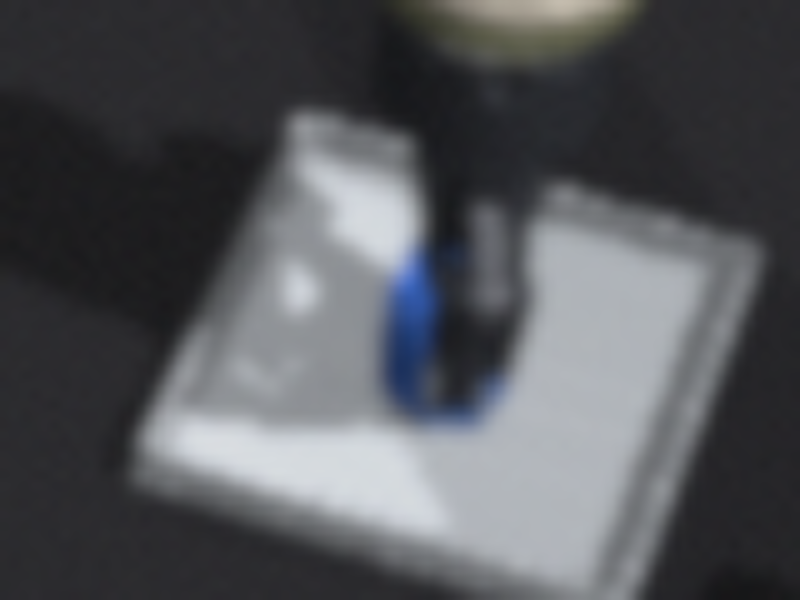

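Contact: +13 N at the floor, with the cap visibly standing in the tray at about (304,200). I'll ease off a little, then open gradually.

>>> apply_moves:
  moves:
    - [[-0.006,0,0],0,-0.5]
    - [[-0.006,0,0],0,-0.3]
    - [[-0.006,0,0],0,0]
    - [[-0.003,0,0],0,0.15]
    - [[0,0,0],0,0.25]
    - [[0,0,0],0,0.35]
    - [[0,0,0],0,0.45]
    - [[0,0,0],0,0.55]

```text
time_s: 43.9
position: [0.5444, 0.1798, -0.0221]
orientation: [2.074, 1.571, 2.26]
ft_force: [-0.1, 0.3, 1.2]
gripper_width: 0.0661
```

>>> apply_moves:
  moves:
    - [[0,0,0],0,0.7]
    - [[0,0,0],0,0.85]
    - [[0,0,0],0,1]
    - [[0,0,0],0,1]
    - [[0,0,0],0,1]
    - [[0,0,0],0,1]
    - [[0,0,0],0,1]
    - [[0,0,0],0,1]

```text
time_s: 44.7
position: [0.5444, 0.1798, -0.022]
orientation: [2.202, 1.571, 2.388]
ft_force: [0.4, 0.2, -0.8]
gripper_width: 0.0858
```

```bash
python3 g.py 0.5445 0.18 0.08 10.65
python3 - <<'E'
from cell import robot,camera
from h import *
c=camera("wrist");cv2.imwrite("pics/w16.png",c["frame"])
E
```

```text
t 44.7 pos [ 0.5444  0.1798 -0.022 ] F [ 0.38  0.21 -0.75] Tq [-0.01   0.029  0.019] w 0.0858
psi 10.65 xaxis [-0.  0. -1.] j7 -0.073
need [-1.0203  0.0022  0.0012] twist 0.0
```

View pics/w16.png

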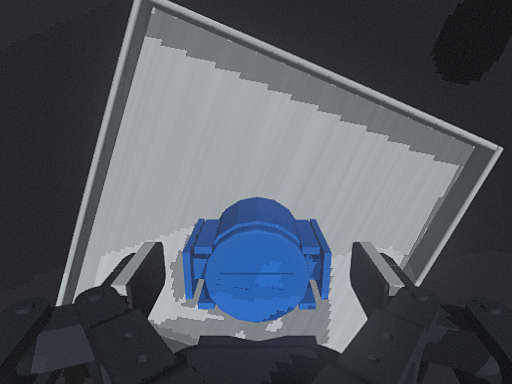

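The cap is released and standing, with the tabs relaxed at x 184 and 330 and the pads clear on both sides. I'll go straight up.

>>> apply_moves:
  moves:
    - [[-0.05,0,0],0,1]
    - [[-0.13,0,0],0,1]
    - [[-0.25,0,0],0,1]
    - [[-0.4,0,0],0,1]
    - [[-0.55,0,0],0,1]
    - [[-0.7,0,0],0,1]
    - [[-0.85,0,0],0,1]
    - [[-1,0,0],0,1]

```text
time_s: 45.55
position: [0.5445, 0.1798, 0.0795]
orientation: [0.511, 1.57, 0.697]
ft_force: [0.0, 0.1, 0.5]
gripper_width: 0.0854
```

>>> apply_moves:
  moves:
    - [[-0.15,0,0],0,1]
    - [[-0.3,0,0],0,1]
    - [[-0.45,0,0],0,1]
    - [[-0.6,0,0],0,1]
    - [[-0.75,0,0],0,1]
    - [[-0.88,0,0],0,1]
    - [[-1,0,0],0,1]
    - [[-1,0,0],0,1]

```text
time_s: 46.35
position: [0.5453, 0.18, 0.1799]
orientation: [0.32, 1.568, 0.505]
ft_force: [0.4, 0.3, -0.4]
gripper_width: 0.0856
```

```bash
python3 g.py 0.5445 0.18 0.178 10.65
python3 - <<'E'
from cell import robot,camera
from h import *
c=camera("wrist");cv2.imwrite("pics/w17.png",c["frame"]);c=camera("scene");cv2.imwrite("pics/s17.png",c["frame"]);crop(c["frame"],300,190,100,74,8,"pics/s17c.png");print(proj(c,np.array([.545,.18,.044])),proj(c,np.array([.545,.18,.004])))
E
```

```text
t 46.35 pos [0.5453 0.18   0.1799] F [ 0.38  0.32 -0.35] Tq [ 0.108 -0.031 -0.009] w 0.0856
psi 10.65 xaxis [ 0.002  0.001 -1.   ] j7 -0.143
need [ 0.0186  0.0011 -0.0079] twist 0.0
[305.27883195 188.7773806 ] [304.08967175 196.29444854]
```

View pics/s17c.png

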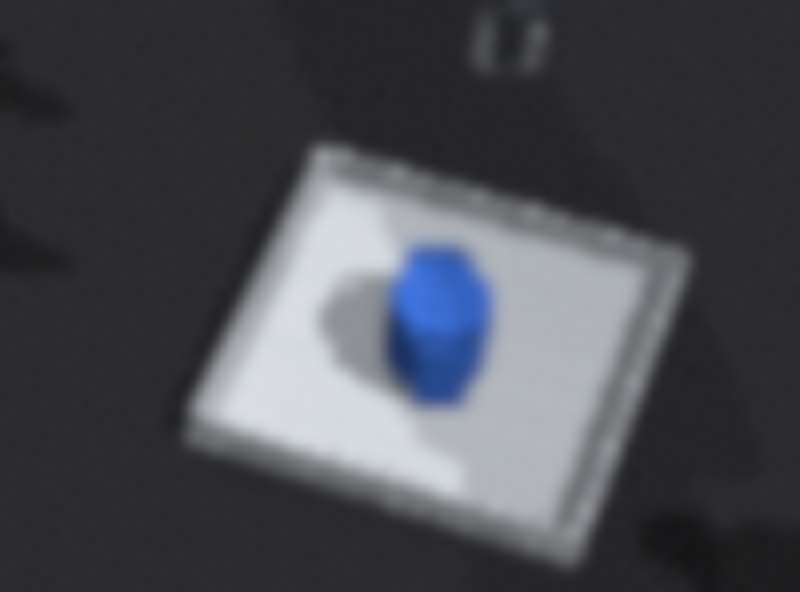

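View pics/w17.png

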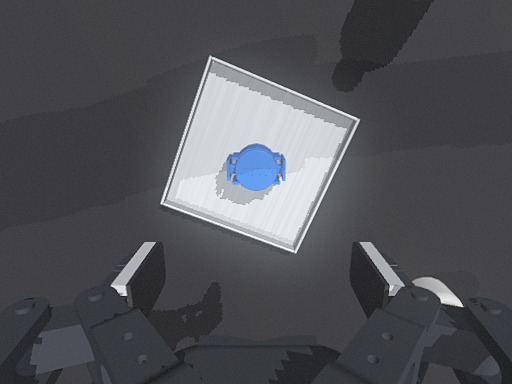

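View pics/s17.png

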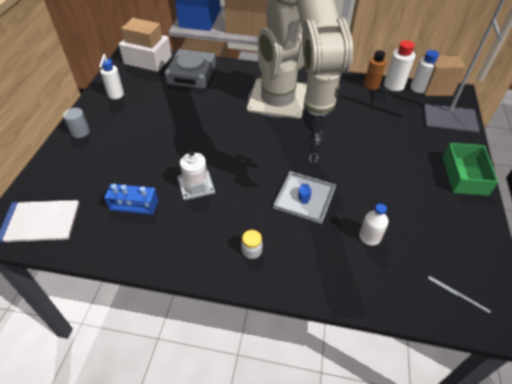

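The cap stands upright near the tray centre: the wrist view shows it at (257,167) inside the four rim corners. The bottle's neck is bare, the bystanders are where they were, and the fingers are clear. I'll hand the job in.

```bash
python3 -c "
from cell import robot
print(robot.finish_job())"
```

```text
the job is handed in; nothing more can be done
None
```

I opened the bottle, set the cap down upright in the steel tray and handed the job in at about 46 s of the 72 s allowed. It reported no verdict.

**What I did:** I squeezed both tabs at 25 N and turned the cap anticlockwise in small steps. At about 74° the torque jumped from 0.09 to 0.5 N m, so that was the stop. I then eased the turn back a little and lifted the cap straight off. At the tray I lowered it until I felt the floor, at about 13 N, before releasing.

**Last checks:**
- **Cap:** it stands upright near the middle of the tray with both tabs sprung back, and the fingers are clear of it.
- **Bystanders:** the reagent bottle, jar and rack look unmoved in the scene picture.
- **Wrist force:** it reads zero within noise.

**What disagreed or failed:**
- **Fingertips:** in the images they sit about 40 to 47 mm behind the reported TCP, not the 0 to 13 mm described. Closing to 58 mm above the cap without touching it confirmed this, so I set the grasp height from the pictures.
- **First lift:** it was held back by about 6 N because the cap was still pressed on the stop, so I eased the turn further and it then came off freely.
- **Cap position:** the wrist and top cameras differed by about 3 mm, and I relied mainly on the wrist camera.

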